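Get the process timer out from behind the bottles

ROBOT

A 6-joint arm with a two-finger parallel gripper is mounted at the origin on a cart in front of the work surface, level with it; the furniture and walls round the work are solid. World frame = base frame: x ahead of the robot, y to its left, z up, the work surface at z = 0. Lengths are in mm, angles in degrees, forces in N, time in s.
With the tool pointing down it reaches from about 250 to 850 mm from the base axis. Payload 12.5 kg.
Tool frame: the origin (TCP) lies midway between the tips of the shut fingers; the grasp point (between the pads) lies 19 mm behind it (manip.tcp_to_grasp is the distance from the TCP to the grasp point, in mm); z points along the fingers, y is the direction in which the jaws open and shut (so a half turn about z gives the same grasp; the last joint's range is limited). The gripper opens to 93 mm and grips with 3 to 60 N. Pads are 15 mm wide; open, the fingers measure 128 mm over their backs; the gripper's body (75 mm by 188 mm) begins 65 mm behind the grasp point.
Start: joints at [70.21, 20.094, 94.641, -0, 65.266, -4.847], TCP at [141.788, 531.395, 218.633] pointing down, gripper open.
Joint ranges: [-157.81, 157.81], [-45, 120.19], [0.68, 151.7], [-89.99, 269.99], [4.06, 180], [-164.3, 164.3]. Speed limits (degrees/s): [127.2, 127.2, 159.86, 180, 180, 180].

INTERFACE

Orientations are given as a 3x3 rotation matrix whose columns are the frame's x, y, z axes.
In Python, from bench import sensors, read_camera, calibration, manip, boxes_of, outline_of gives the robot as it stands. The module is installed in compiled form; this text tells all that it offers.
- The arm moves only by the tool send_rows, never from a script. Its argument "rows" is a list of rows, each a list of 2 entries, a list of its own where there are three numbers: the shift along the tool's x, y, z in m, then the turn, a rotation vector about the tool's x, y, z in rad. In form: [[[dx, dy, dz], [wx, wy, wz]], ...]. A call has 1 to 5 rows; each row is the pose to reach, as a shift and turn from the pose commanded when the call began, along the tool's axes at that moment; what a row does not reach only later rows make up. A row lasts 1/8 s, in which the tool goes at most 62.5 mm and 10.7 degrees, less where a joint would pass 70% of its speed; a pose out of reach is approached as far as the arm can. A call with a gripper value outside its range is refused whole. "fingers" is the opening, from 0 (shut) to 1 (fully open), set as the call begins (left out, the last holds). The fingers move at their own pace and stop on an object; "squeeze" is the grip in N (left out, the last holds). Time passes only in rows, so rows that repeat a pose let the fingers close. It gives the time, the measured TCP pose, the force and the opening at its end, in the units of the state.
- sensors.sense(): the state, without advancing time (a new reading comes with each control period).
- read_camera(name): name is "side" or "top"; returns the picture (384x512x3 uint8, red, green, blue); there is no depth.
- calibration(name): a dict with "fx", "fy", "cx", "cy" (pixels), "dist" ([k1, k2, p1, p2, k3] as OpenCV has them; the pictures are not rectified), "R" (3x3) and "t" (3): a world point X has camera coordinates R X + t. Camera axes: x right, y down, z forward; pixel columns grow to the right and rows downward; lengths in mm; the calibration is good to about 2 mm. A picture is of the moment at which its call begins. calibration takes no time and is no camera call.
- manip.job_done(): hands the job in, once; it reports no verdict.
Trained networks look in the newest picture that a camera, given by its name, has taken for a name from the list of things; names that differ only in an ending like _2 or _b are one class to them, and where a whole thing is asked for, a point or a joint stands for the part that bears it (a point fixed in the world has none). Each returns a list of dicts, best first, with "confidence" (0 to 1); they miss things now and then, are a little off and sometimes report something else, mostly with a low value. They report only what shows in the picture. A call takes as long as a camera call. They do not tell look-alikes from the thing itself.
- boxes_of(target, camera): "centre" ([column, row] in pixels, amid what is visible of it).
- outline_of(target, camera): "mask" (384x512 bool, what is visible of it) and "centre" ([column, row] in pixels, amid what is visible of it).
The state is a dict: "time": time; "joint_positions": joint angles; "qd": joint speeds; "tau": joint torques, N m; "tool_pos": TCP position; "tool_rot": TCP orientation; "contact_force": force on the tool from outside, world axes, zero at the start; "ft_torque": the same for the moment, N m; "gripper_width": finger opening in mm.
Only numpy, scipy, OpenCV 4.12 (cv2) and the standard library are available. Lean on these libraries where they do the work, as an engineer would, in place of code of your own. Each camera call takes 0.05 s, during which the arm holds its last target.

TASK

The timer is hemmed in on the tray by a white bottle, a brown bottle and a dark tube. First stand all three on the green mat, leaving the timer where it is; then lay the timer, face up, in the middle of the yellow-edged pad on the red machine deck, and only then put each of the three back upright on the very ring of the tray where it stood at the start. Knock nothing over and leave the black canister, the tissue packet and the roll of tape alone.

Things in the scene. Friction and masses are not known exactly. Their poses are not given: they have to be found in the camera images.
- timer: light grey block-shaped timer with a small display and keys on its face, lying flat; 46 (own x) x 52 (own y) x 17 mm high (keys to 19), 70 g. Origin: centre of its underside; z up. It lies in the middle place of the tray, its own axes parallel to the tray's within 0.05 rad, its far long side about 11 mm from the tray's rear plate. Once the three things round it are gone, grip it along its own y (52 mm, free on both sides).
- ipa_bottle: white round bottle with a red cap, standing upright; body diameter 60 mm up to 120 mm height (shoulder rounded above about 100), cap diameter 29 mm, 146 mm tall, about 0.3 kg. Origin: centre of its underside; z up. At the start it stands on one of the three ringed places of the tray.
- slide_tube: slim dark upright tube with a grey cap; diameter 24 mm up to 66 mm height, cap diameter 22 mm above, 109 mm tall, about 60 g. Origin: centre of its underside; z up. At the start it stands on one of the three ringed places of the tray.
- primer_bottle: brown round bottle with a black cap, standing upright; body diameter 37 mm, straight up to about 40 mm height, cap diameter 21 mm from 53 mm, 64 mm tall, about 70 g. Origin: centre of its underside; z up. At the start it stands on one of the three ringed places of the tray.
- tray: fixed T-shaped blue tray, floor 6 mm thick and without rims. Origin: underside, below the middle place, where the timer lies; x points to its rear plate (80 mm wide along y, 34 to 40 mm behind the origin, top 51 mm above the worktop), z up. Three places marked by thin white rings of 67 mm diameter, centres in tray axes (mm): (0, +64), (0, -64) and, in front, (-66, 0). Which thing stands on which ring changes; each stands within 3 mm of the centre of its ring.
- side_mat: green mat for setting things aside, fixed flat on the worktop; 220 (own x) x 110 (own y) x 3 mm. Origin: centre of its underside; z up. Three things stand side by side along its x, 70 mm or more apart (the wide white bottle needs 90 to its neighbour, for the gripper).
- timer_pad: black square pad with a yellow edge, fixed flat on the red deck of the machine, whose top is 50 mm above the worktop; 76 x 76 x 4 mm, so its top is 54 mm above the worktop. The deck (solid) begins about 0.43 m ahead of and 0.03 m to the right of the base axis; taller parts of the machine rise behind x = 0.60 m and to the left of y = 0.13 m (world), up to about 0.5 m: an arm that comes from the left should draw in first. Origin: centre of its underside; z up.
- objective_can: black screw canister, 37 mm diameter, 57 mm tall, standing, loose; leave alone. Origin: centre of its underside.
- lens_tissue: white flat packet of lens tissue, 62 x 90 x 16 mm, loose; leave alone. Origin: centre of its underside.
- tape_roll: roll of black tape lying flat, 55 mm diameter, 18 mm high, loose; leave alone. Origin: centre of its underside.
Things that resemble listed ones, but are neither listed nor needed, are in the scene too. There is more than one size of the slide_tube; the one meant has the size given above.

How it is judged:
By the outcome, as a careful person would: the job done as asked, in the order asked, and still so for the second after the job is handed in, with the robot touching nothing.
It also fails if it takes over 144 s, if anything falls off the work surface, if the arm or the gripper's body presses on something with over 40 N, if the wrist force passes 120 N, or if a joint passes its speed limit or range.

## Working session

There is one attempt and no reset: what is moved stays moved. The work goes in short steps, Python scripts to look and compute and a tool call to move; the robot and the scene stay as the last step left them, time stands still between calls to the robot, and variables do not carry over. Pictures are saved under pics/ and viewed, and the job is handed in when it is done.

Besides the shell and the picture viewer there is one more tool, called after "Request:" as name(argument=value, ...) on one line, values as JSON. send_rows: Moves the arm, as the interface text tells. Its arguments: {"type":"object","properties":{"rows":{"type":"array"},"fingers":{"type":"number"},"squeeze":{"type":"number"}},"required":["rows"]}

```bash
mkdir -p pics; python3 - <<'E'
from bench import *
import cv2,json
for n in("side","top"):
    im=read_camera(n); cv2.imwrite(f"pics/{n}0.png",im[:,:,::-1])
    print(n,calibration(n))
print(sensors.sense())
E
```

```text
side {'fx': 379.4412463641454, 'fy': 379.4412463641454, 'cx': 253.7802346145686, 'cy': 197.19586579226106, 'dist': array([-0.05074704,  0.        ,  0.        ,  0.        ,  0.        ]), 'R': array([[ 0.02899564, -0.99954916, -0.00779281],
       [-0.70855331, -0.01505394, -0.70549669],
       [ 0.70506131,  0.02597795, -0.70867037]]), 't': array([-174.81414038,  407.47765621,  771.07694036])}
top {'fx': 416.4888821827721, 'fy': 416.4888821827721, 'cx': 256.4420867434692, 'cy': 194.0427487568436, 'dist': array([-0.00877492,  0.        ,  0.        ,  0.        ,  0.        ]), 'R': array([[-0.01080227, -0.99984722,  0.01374202],
       [-0.9890896 ,  0.00866483, -0.14706016],
       [ 0.14691862, -0.01518067, -0.98903209]]), 't': array([-162.11332501,  507.92322272,  985.47966736])}
{'time': 0.1, 'joint_positions': array([ 7.02112380e+01,  2.01210997e+01,  9.46731537e+01,  2.40784937e-04,
        6.52664102e+01, -4.84641219e+00]), 'qd': array([ 0.0500145 ,  0.00229995, -0.01536272, -0.0742085 ,  0.13684412,
        0.065868  ]), 'tau': array([-7.14087291e-04, -4.98025954e+01, -2.85704452e+01,  7.00087636e-02,
        2.38878356e-02, -4.18803825e-05]), 'tool_pos': array([141.67585718, 531.11436872, 218.15756751]), 'tool_rot': array([[-9.66185286e-01,  2.57848524e-01, -3.62044365e-04],
       [ 2.57848761e-01,  9.66184779e-01, -9.94961777e-04],
       [ 9.32523296e-05, -1.05467012e-03, -9.99999439e-01]]), 'contact_force': array([0.1516399 , 0.22709938, 0.23337415]), 'ft_torque': array([0.0095551 , 0.0428742 , 0.01562814]), 'gripper_width': 92.7667098867002}
```

View pics/side0.png

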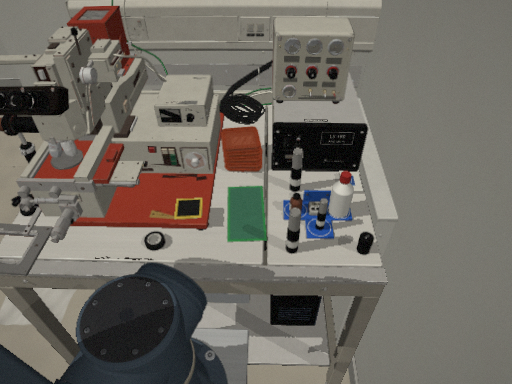

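View pics/top0.png

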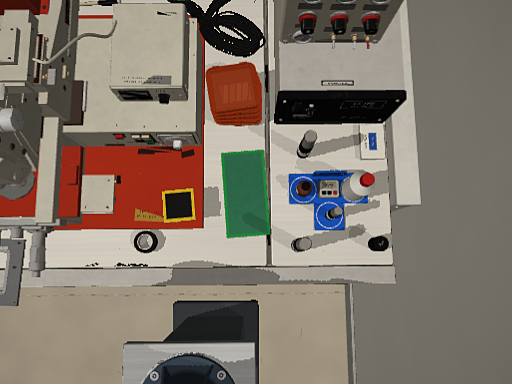

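The picture shows the tray at top (328,190): the brown bottle is on the left ring (305,187), the white one on the right (361,185) and the tube in front (333,212). The mat is at (245,194) and the pad at (178,205). Two taller look-alike tubes stand at (308,145) and (302,243). Next I'll measure these.

```bash
cat > h.py <<'E'
import numpy as np,cv2
from bench import *
def K(c): return np.array([[c['fx'],0,c['cx']],[0,c['fy'],c['cy']],[0,0,1]])
def proj(n,X):
    c=calibration(n); X=np.atleast_2d(np.float64(X))
    return cv2.projectPoints(X,cv2.Rodrigues(c['R'])[0],c['t'],K(c),c['dist'])[0][:,0]
def ray(n,uv):
    c=calibration(n)
    p=cv2.undistortPoints(np.float64(uv).reshape(-1,1,2),K(c),c['dist'])[:,0]
    d=np.c_[p,np.ones(len(p))]@c['R']; return -c['R'].T@c['t'],d
def onplane(n,uv,z):
    o,d=ray(n,uv); return o+d*((z-o[2])/d[:,2])[:,None]
def tri(a,b):
    o1,d1=ray('top',[a]);o2,d2=ray('side',[b]);d1=d1[0]/np.linalg.norm(d1);d2=d2[0]/np.linalg.norm(d2)
    s=np.linalg.lstsq(np.c_[d1,-d2],o2-o1,rcond=None)[0]
    p,q=o1+s[0]*d1,o2+s[1]*d2
    return (p+q)/2,np.linalg.norm(p-q)
E
python3 - <<'E'
from h import *
np.set_printoptions(precision=1,suppress=True)
for n in("top","side"):
    im=read_camera(n); hsv=cv2.cvtColor(im,cv2.COLOR_RGB2HSV)
    for name,lo,hi,z in(("green",(60,100,40),(90,255,255),3),("yellow",(22,150,120),(33,255,255),54)):
        m=cv2.inRange(hsv,lo,hi); k,l,s,cc=cv2.connectedComponentsWithStats(m); i=1+np.argmax(s[1:,4])
        cn=np.argwhere(l==i)[:,::-1].astype(np.float32)
        # rectangle fit in world
        W=onplane(n,cn,z)[:,:2].astype(np.float32); print(n,name,s[i],cv2.minAreaRect(W))
    for t in("ipa_bottle","slide_tube","primer_bottle","timer","tray","objective_can","lens_tissue","tape_roll"):
        r=outline_of(t,n)
        for q in r[:4]:
            ys,xs=np.nonzero(q["mask"]); 
            z={"tray":6,"timer":23}.get(t,0)
            print(n,t,round(q["confidence"],2),np.array(q["centre"]),xs.min(),xs.max(),ys.min(),ys.max(),onplane(n,[q["centre"]],z)[0])
    s={"top":(270,120,130,140),"side":(265,140,120,120)}[n]
    c=im[s[1]:s[1]+s[3],s[0]:s[0]+s[2]]
    cv2.imwrite(f"pics/{n}crop.png",cv2.resize(c,None,fx=4.25,fy=4.25,interpolation=cv2.INTER_CUBIC)[:,:,::-1])
E
```

```text
top green [ 221  150   50   88 3644] ((515.1408081054688, -138.57638549804688), (218.27145385742188, 109.42247009277344), 4.004526138305664)
top yellow [162 189  34  34 304] ((478.55126953125, 21.491104125976562), (75.4179916381836, 75.10369110107422), 4.993034839630127)
top ipa_bottle 0.89 [355.6 185.7] 342 374 172 200 [ 531.5 -422.8    0. ]
top ipa_bottle 0.74 [175.8 204.9] 162 194 189 221 [486.   37.2   0. ]
top slide_tube 0.93 [307.8 144.9] 297 315 131 158 [ 640.2 -302.8    0. ]
top slide_tube 0.7 [335.2 212.6] 325 342 207 219 [ 462.6 -367.5    0. ]
top slide_tube 0.52 [301.4 245.5] 291 311 238 252 [ 380.4 -279.2    0. ]
top primer_bottle 0.51 [305.1 188.6] 297 311 181 197 [ 525.1 -292.5    0. ]
top timer 0.85 [329.4 187.4] 318 339 180 199 [ 523.9 -350.6   23. ]
top timer 0.53 [177.5 205.3] 162 196 189 222 [482.1  28.9  23. ]
top tray 0.88 [321.3 199.8] 289 367 171 230 [ 494.9 -332.1    6. ]
top objective_can 0.73 [378.3 245.1] 369 387 237 249 [ 379.3 -473.3    0. ]
top lens_tissue 0.9 [372.7 143.1] 358 385 125 159 [ 643.9 -472.9    0. ]
top lens_tissue 0.7 [304.3 189.2] 296 311 
[... 704 characters left out ...]
296.1 201.9] 289 301 193 209 [ 560.9 -288.     0. ]
side timer 0.6 [312.3 207.1] 308 319 202 215 [ 518.2 -331.8   23. ]
side tray 0.83 [315.2 216.6] 283 351 190 238 [ 496.3 -340.2    6. ]
side tray 0.18 [344.2 196.9] 328 354 170 218 [ 579.7 -436.5    6. ]
side objective_can 0.69 [367.8 242.1] 358 373 232 253 [ 409.4 -479.6    0. ]
side objective_can 0.3 [343.  196.4] 328 352 171 216 [ 587.8 -434.8    0. ]
side lens_tissue 0.76 [357.6 183.4] 339 362 171 193 [ 648.1 -490.1    0. ]
side lens_tissue 0.42 [154.9 238.3] 145 165 232 249 [409.5 115.2   0. ]
side lens_tissue 0.36 [246.2 213. ] 227 266 186 241 [ 511.7 -137.5    0. ]
side tape_roll 0.71 [155.5 244.1] 144 165 231 250 [389.1 109.2  -0. ]
```

View pics/topcrop.png

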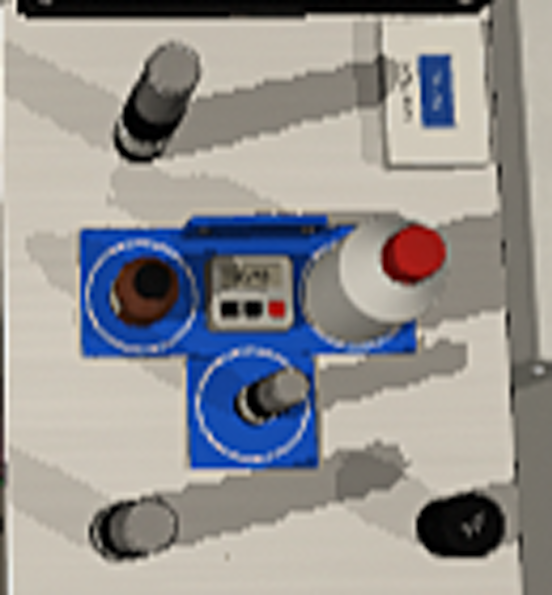

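View pics/sidecrop.png

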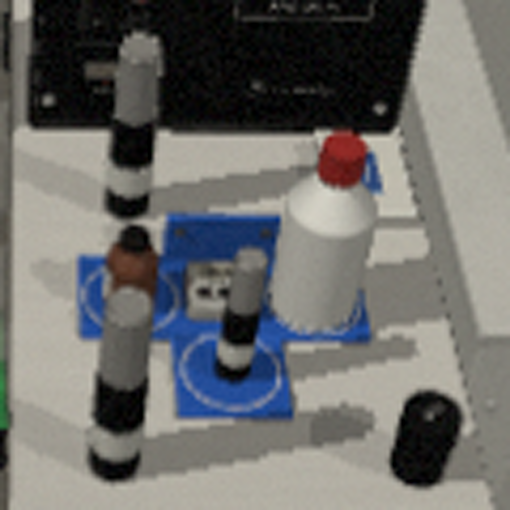

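```bash
cat > fit.py <<'E'
from h import *
from scipy.optimize import differential_evolution
from scipy.ndimage import map_coordinates
np.set_printoptions(precision=2,suppress=True)
def ringfit(n,im,which=None,p0=(527,-350,0)):
    img=cv2.GaussianBlur(im,(0,0),0.5)[:,:,0].astype(float)
    a=np.linspace(0,2*np.pi,120,endpoint=False)
    C=np.array([(0,64),(0,-64),(-66,0)])
    def pts(p,r):
        th=np.radians(p[2]);Rm=np.array([[np.cos(th),-np.sin(th)],[np.sin(th),np.cos(th)]])
        L=(C[:,None]+r*np.stack([np.cos(a),np.sin(a)],-1)[None]).reshape(-1,2)@Rm.T+p[:2]
        return proj(n,np.c_[L,np.full(len(L),6.)])
    def s(p,r):
        u=pts(p,r); return map_coordinates(img,[u[:,1],u[:,0]],order=1)
    def cost(p):
        v=s(p,33); return -np.mean(np.clip(v-np.maximum(s(p,28),s(p,38.5)),-20,80))
    r=differential_evolution(cost,[(p0[0]-20,p0[0]+20),(p0[1]-20,p0[1]+20),(-10,10)],seed=0,tol=1e-6)
    return r.x,r.fun
if __name__=="__main__":
    for n in("top","side"):
        im=read_camera(n); print(n,ringfit(n,im))
        hsv=cv2.cvtColor(im,cv2.COLOR_RGB2HSV)
        m=cv2.inRange(hsv,(0,150,120),(8,255,255))|cv2.inRange(hsv,(172,150,120),(180,255,255))
        m[:, :330]=0;m[:165]=0;m[210:]=0; ys,xs=np.nonzero(m); print("redcap",xs.mean(),ys.mean(),len(xs),xs.min(),xs.max(),ys.min(),ys.max())
E
python3 fit.py
```

```text
Traceback (most recent call last):
  File "fit.py", line 21, in <module>
    im=read_camera(n); print(n,ringfit(n,im))
                               ~~~~~~~^^^^^^
  File "fit.py", line 17, in ringfit
    r=differential_evolution(cost,[(p0[0]-20,p0[0]+20),(p0[1]-20,p0[1]+20),(-10,10)],seed=0,tol=1e-6)
  File "fit.py", line 16, in cost
    v=s(p,33); return -np.mean(np.clip(v-np.maximum(s(p,28),s(p,38.5)),-20,80))
                                                    ~^^^^^^
  File "fit.py", line 14, in s
    u=pts(p,r); return map_coordinates(img,[u[:,1],u[:,0]],order=1)
  File "fit.py", line 12, in pts
    return proj(n,np.c_[L,np.full(len(L),6.)])
  File "h.py", line 5, in proj
    c=calibration(n); X=np.atleast_2d(np.float64(X))
ValueError: time passes only in moves, steps and waits
```

```bash
sed -i 's/^def K/import functools\n_cal=calibration\n@functools.lru_cache(None)\ndef calibration(n): return _cal(n)\ndef K/' h.py; python3 fit.py
```

```text
top (array([ 523.07, -349.98,    0.28]), np.float64(-30.10259531092599))
redcap 364.8790322580645 180.08870967741936 124 333 374 173 193
side (array([ 524.56, -346.75,    1.06]), np.float64(-2.856192055919717))
redcap 345.734693877551 174.22448979591837 49 341 350 171 177
```

```bash
python3 - <<'E'
from h import *
np.set_printoptions(precision=1,suppress=True)
T={"brown":((152,278),(135,236),68),"tube":((292,383),(249,258),113),"white":((417,248),(344,144),150),"timer":((249,292),None,23)}
for k,(a,b,z) in T.items():
    a=np.array(a)/4.25-.0+(270,120); print(k,"top",onplane("top",[a],z)[0],end=" ")
    if b:
        b=np.array(b)/4.25+(265,140); print("side",onplane("side",[b],z)[0],"tri",tri(a,b))
    else: print()
for n,z in(("tall1",150),): 
    for u in((177,63),(154,523)): print(onplane("top",[np.array(u)/4.25+(270,120)],z))
# side: bases
for k,b in {"tubebase":(232,374),"tall front base":(115,468),"tall rear base":(127,208)}.items():
    print(k,onplane("side",[np.array(b)/4.25+(265,140)],6 if k=="tubebase" else 0))
E
```

```text
brown top [ 521.9 -285.2   68. ] side [ 520.1 -283.1   68. ] tri (array([ 522.1, -284.4,   66.2]), np.float64(2.142019309275173))
tube top [ 456.7 -352.5  113. ] side [ 456.8 -347.6  113. ] tri (array([ 456.6, -349.9,  113.7]), np.float64(4.745691446534651))
white top [ 522.7 -412.7  150. ] side [ 523.5 -410.3  150. ] tri (array([ 522.4, -411.1,  151.2]), np.float64(2.2840846692202557))
timer top [ 520.6 -348.5   23. ] 
[[ 622.9 -290.5  150. ]]
[[ 382.  -271.5  150. ]]
tubebase [[ 452.9 -349.     6. ]]
tall front base [[ 377.7 -268.1    0. ]]
tall rear base [[ 618. -287.    0.]]
```

```bash
cat > d.py <<'E'
import sys,numpy as np
from bench import sensors
from scipy.spatial.transform import Rotation as Ro
s=sensors.sense();R=s['tool_rot'];p=s['tool_pos']
v=[float(a) for a in sys.argv[1:]]
for i in range(0,len(v),4):
    x,y,z,j=v[i:i+4]; a=np.radians(j)
    Y=np.array([np.cos(a),np.sin(a),0]);Z=np.array([0,0,-1.]);T=np.c_[np.cross(Y,Z),Y,Z]
    print(np.round(R.T@(np.array([x,y,z])-p)/1000,4).tolist(),np.round(Ro.from_matrix(R.T@T).as_rotvec(),4).tolist())
print('t',round(s['time'],2),'p',p.round(1),'jaw',np.degrees(np.arctan2(R[1,1],R[0,1])).round(2),'tilt',np.degrees(np.arccos(-R[2,2])).round(2),'w',s['gripper_width'].round(1),'F',s['contact_force'].round(1),'j',s['joint_positions'].round(0))
E
python3 d.py 200 300 250 75 320 0 250 38 400 -250 230 38 400 -250 230 75
python3 - <<'E'
from h import *
for a,b in(((152,523),(128,303)),((178,62),(140,45))):
    print(tri(np.array(a)/4.25+(270,120),np.array(b)/4.25+(265,140)))
E
```

```text
[-0.1159, -0.2086, -0.0314] [0.0, -0.0, 0.001]
[-0.3092, -0.4675, -0.0314] [0.0, -0.0, 0.6468]
[-0.451, -0.6884, -0.0114] [0.0, -0.0, 0.6468]
[-0.451, -0.6884, -0.0114] [0.0, -0.0, 0.001]
(array([ 381.96824246, -268.18710243,  151.12763994]), np.float64(4.324284969591363))
(array([ 623.4262449 , -288.53877777,  149.37329962]), np.float64(5.223757658418642))Traceback (most recent call last):
  File "d.py", line 10, in <module>
    print('t',round(s['time'],2),'p',p.round(1),'jaw',np.degrees(np.arctan2(R[1,1],R[0,1])).round(2),'tilt',np.degrees(np.arccos(-R[2,2])).round(2),'w',s['gripper_width'].round(1),'F',s['contact_force'].round(1),'j',s['joint_positions'].round(0))
                                                                                                                                                        ^^^^^^^^^^^^^^^^^^^^^^^^
AttributeError: 'float' object has no attribute 'round'
```

Request:
send_rows(rows=[[[-0.03, -0.055, -0.02], [0, 0, 0]], [[-0.065, -0.11, -0.031], [0, 0, 0]], [[-0.09, -0.16, -0.031], [0, 0, 0]], [[-0.115, -0.208, -0.031], [0, 0, 0]], [[-0.14, -0.245, -0.031], [0, 0, 0.1]]], fingers=0.6)

```text
time: 1.78
tool_pos: [213.8, 256.9, 249.8]
tool_rot: [[-0.935, 0.355, 0.001], [0.355, 0.935, 0.0], [-0.0, 0.001, -1.0]]
contact_force: [0.0, -0.4, 0.5]
gripper_width: 56.3
```

```bash
sed -i "s/s\['gripper_width'\].round(1)/round(float(s['gripper_width']),1)/" d.py; python3 d.py 320 0 250 38 400 -250 230 38
```

```text
[-0.1904, -0.2025, -0.0002] [0.0008, 0.0003, 0.5451]
[-0.3538, -0.4079, 0.0197] [0.0008, 0.0003, 0.5451]
t 1.77 p [213.8 256.9 249.8] jaw 69.23 tilt 0.05 w 56.3 F [ 0.  -0.4  0.5] j [ 42.  -6. 120.  -0.  66. -27.]
```

Request:
send_rows(rows=[[[-0.04, -0.045, 0], [0, 0, 0.1]], [[-0.08, -0.09, 0], [0, 0, 0.2]], [[-0.115, -0.135, 0], [0, 0, 0.32]], [[-0.155, -0.17, 0], [0, 0, 0.44]], [[-0.19, -0.202, 0], [0, 0, 0.545]]])

```text
time: 2.4
tool_pos: [320.9, 0.5, 250.0]
tool_rot: [[-0.613, 0.79, 0.001], [0.79, 0.613, -0.0], [-0.001, 0.001, -1.0]]
contact_force: [0.8, 1.1, 0.1]
gripper_width: 55.8
```

```bash
python3 d.py 430 -300 215 38 457 -350 180 38
```

```text
[-0.3042, -0.0981, 0.0352] [0.001, 0.001, -0.0032]
[-0.3602, -0.1074, 0.0702] [0.001, 0.001, -0.0032]
t 2.4 p [320.9   0.5 250. ] jaw 37.81 tilt 0.08 w 55.8 F [0.8 1.1 0.1] j [ -8.  -8. 122.   0.  66. -46.]
```

Request:
send_rows(rows=[[[-0.06, -0.02, 0.01], [0, 0, 0]], [[-0.12, -0.038, 0.02], [0, 0, 0]], [[-0.18, -0.058, 0.03], [0, 0, 0]], [[-0.24, -0.077, 0.04], [0, 0, 0]], [[-0.3, -0.096, 0.05], [0, 0, 0]]])

```text
time: 3.02
tool_pos: [428.1, -289.1, 200.3]
tool_rot: [[-0.617, 0.787, 0.0], [0.787, 0.617, -0.0], [-0.0, 0.0, -1.0]]
contact_force: [0.8, 0.4, 0.6]
gripper_width: 56.1
```

```bash
python3 d.py 457 -350 180 38
```

```text
[-0.0658, -0.0148, 0.0203] [0.0002, 0.0003, 0.0012]
t 3.02 p [ 428.1 -289.1  200.3] jaw 38.07 tilt 0.02 w 56.1 F [0.8 0.4 0.6] j [-39.  18. 101.   0.  61. -77.]
```

Request:
send_rows(rows=[[[-0.033, -0.007, 0.01], [0, 0, 0]], [[-0.066, -0.015, 0.02], [0, 0, 0]], [[-0.066, -0.015, 0.02], [0, 0, 0]]])

```text
time: 3.4
tool_pos: [456.6, -349.2, 179.5]
tool_rot: [[-0.616, 0.788, -0.001], [0.788, 0.616, 0.001], [0.001, -0.0, -1.0]]
contact_force: [-0.6, 0.3, 0.6]
gripper_width: 55.7
```

```bash
python3 d.py 457 -350 75 38; python3 - <<'E'
from h import *
s=sensors.sense();print(s['tool_pos'],s['gripper_width'])
for n,o in(("top",(270,120)),("side",(240,110))):
    im=read_camera(n); c=im[o[1]:o[1]+140,o[0]:o[0]+140]
    cv2.imwrite(f"pics/{n}g1.png",cv2.resize(c,None,fx=4.25,fy=4.25,interpolation=cv2.INTER_CUBIC)[:,:,::-1])
    R=s['tool_rot'];w=s['gripper_width']/2
    for d in(-w,w): print(n,(proj(n,[s['tool_pos']+R[:,1]*d])-o)*4.25)
E
```

```text
[-0.0009, -0.0001, 0.1045] [-0.0003, -0.0012, 0.0005]
t 3.4 p [ 456.6 -349.2  179.5] jaw 38.03 tilt 0.07 w 55.7 F [-0.6  0.3  0.6] j [-42.  25.  93.  -0.  62. -80.]
[ 456.62853075 -349.24756767  179.48760155] 55.711057795693954
top [[349.72392488 412.29564174]]
top [[277.36494943 325.30249586]]
side [[405.05946761 333.58154672]]
side [[339.27565694 282.46740005]]
```

View pics/topg1.png

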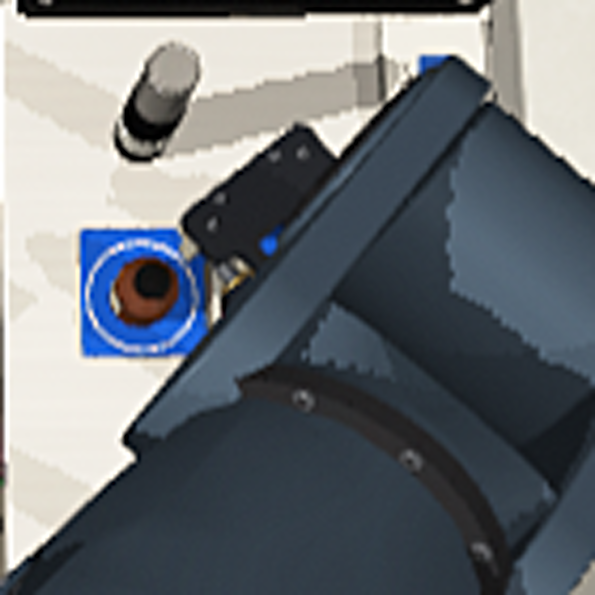

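View pics/sideg1.png

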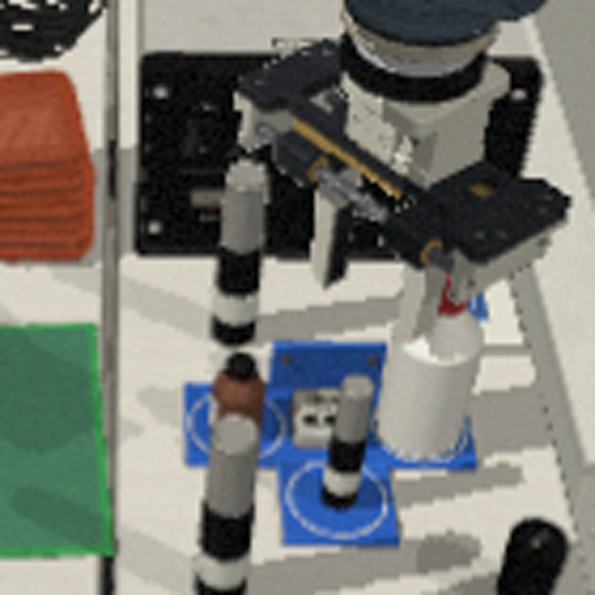

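The side view shows the fingers astride the tube: tips near crop (335,280) and (405,338), within about 1 px of the projections. Descending to the tube.

Request:
send_rows(rows=[[[0, 0, 0.04], [0, 0, 0]], [[0, 0, 0.08], [0, 0, 0]], [[0, 0, 0.104], [0, 0, 0]], [[0, 0, 0.104], [0, 0, 0]]])

```text
time: 4.0
tool_pos: [455.9, -346.7, 76.0]
tool_rot: [[-0.618, 0.787, -0.002], [0.787, 0.618, 0.002], [0.003, -0.0, -1.0]]
contact_force: [0.2, 0.5, -0.5]
gripper_width: 56.2
```

Request:
send_rows(rows=[[[0, 0, 0], [0, 0, 0]], [[0, 0, 0], [0, 0, 0]], [[0, 0, 0], [0, 0, 0]], [[0, 0, 0], [0, 0, 0]]], fingers=0, squeeze=12)

```text
time: 4.5
tool_pos: [456.7, -348.1, 77.0]
tool_rot: [[-0.617, 0.787, 0.0], [0.787, 0.617, -0.0], [-0.0, 0.0, -1.0]]
contact_force: [0.2, -0.5, -0.7]
gripper_width: 21.1
```

Request:
send_rows(rows=[[[0, 0, -0.02], [0, 0, 0]], [[0, 0, -0.06], [0, 0, 0]], [[0, 0, -0.06], [0, 0, 0]]])

```text
time: 4.88
tool_pos: [457.7, -349.0, 139.3]
tool_rot: [[-0.617, 0.787, 0.004], [0.787, 0.617, -0.003], [-0.005, 0.001, -1.0]]
contact_force: [0.2, -0.0, -1.0]
gripper_width: 21.7
```

```bash
python3 d.py 424.8 -144 137 38;python3 d.py 424.8 -144 137 38
```

```text
[0.1816, 0.1006, 0.0015] [0.0008, 0.0048, 0.0018]
t 4.88 p [ 457.7 -349.   139.3] jaw 38.1 tilt 0.28 w 21.7 F [ 0.2 -0.  -1. ] j [-42.  28.  95.  -0.  57. -80.]
[0.1816, 0.1006, 0.0015] [0.0008, 0.0048, 0.0018]
t 4.88 p [ 457.7 -349.   139.3] jaw 38.1 tilt 0.28 w 21.7 F [ 0.2 -0.  -1. ] j [-42.  28.  95.  -0.  57. -80.]
```

Request:
send_rows(rows=[[[0.04, 0.022, 0.002], [0, 0, 0]], [[0.09, 0.05, 0.002], [0, 0, 0]], [[0.14, 0.077, 0.002], [0, 0, 0]], [[0.181, 0.1, 0.002], [0, 0, 0]], [[0.181, 0.1, 0.002], [0, 0, 0]]])

```text
time: 5.5
tool_pos: [422.6, -141.5, 134.0]
tool_rot: [[-0.619, 0.785, -0.002], [0.785, 0.619, 0.001], [0.002, -0.001, -1.0]]
contact_force: [0.7, -0.2, -0.8]
gripper_width: 21.3
```

Request:
send_rows(rows=[[[0, 0, 0], [0, 0, 0]]])

```text
time: 5.62
tool_pos: [423.8, -144.2, 134.4]
tool_rot: [[-0.617, 0.787, -0.0], [0.787, 0.617, -0.0], [-0.0, -0.0, -1.0]]
contact_force: [-0.0, -0.7, -0.4]
gripper_width: 21.1
```

```bash
python3 d.py 424.8 -144 73.5 38
```

```text
[-0.0004, 0.0009, 0.0609] [-0.0001, 0.0001, 0.0022]
t 5.62 p [ 423.8 -144.2  134.4] jaw 38.12 tilt 0.01 w 21.1 F [-0.  -0.7 -0.4] j [-25.  16. 114.  -0.  50. -63.]
```

Request:
send_rows(rows=[[[0, 0.001, 0.03], [0, 0, 0]], [[0, 0.001, 0.05], [0, 0, 0]], [[0, 0.001, 0.059], [0, 0, 0]], [[0, 0.001, 0.0605], [0, 0, 0]], [[0, 0.001, 0.0605], [0, 0, 0]]])

```text
time: 6.25
tool_pos: [424.7, -143.7, 74.6]
tool_rot: [[-0.617, 0.787, 0.001], [0.787, 0.617, -0.0], [-0.001, 0.0, -1.0]]
contact_force: [-0.5, 0.6, -0.2]
gripper_width: 21.1
```

Request:
send_rows(rows=[[[0, 0, 0], [0, 0, 0]]])

```text
time: 6.38
tool_pos: [424.7, -143.5, 74.7]
tool_rot: [[-0.617, 0.787, 0.001], [0.787, 0.617, -0.0], [-0.001, 0.0, -1.0]]
contact_force: [-0.7, -0.4, -0.7]
gripper_width: 20.9
```

Request:
send_rows(rows=[[[0, 0, 0.001], [0, 0, 0]], [[0, 0, 0.001], [0, 0, 0]], [[0, 0, 0.001], [0, 0, 0]]])

```text
time: 6.75
tool_pos: [424.8, -143.5, 73.8]
tool_rot: [[-0.617, 0.787, 0.001], [0.787, 0.617, -0.001], [-0.001, 0.001, -1.0]]
contact_force: [-1.1, -0.8, 6.2]
gripper_width: 21.3
```

```bash
python3 - <<'E'
from h import *
im=read_camera("side"); c=im[130:270,200:380]
cv2.imwrite("pics/side2.png",cv2.resize(c,None,fx=4,fy=4,interpolation=cv2.INTER_CUBIC)[:,:,::-1])
E
```

```text
(no output)
```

View pics/side2.png

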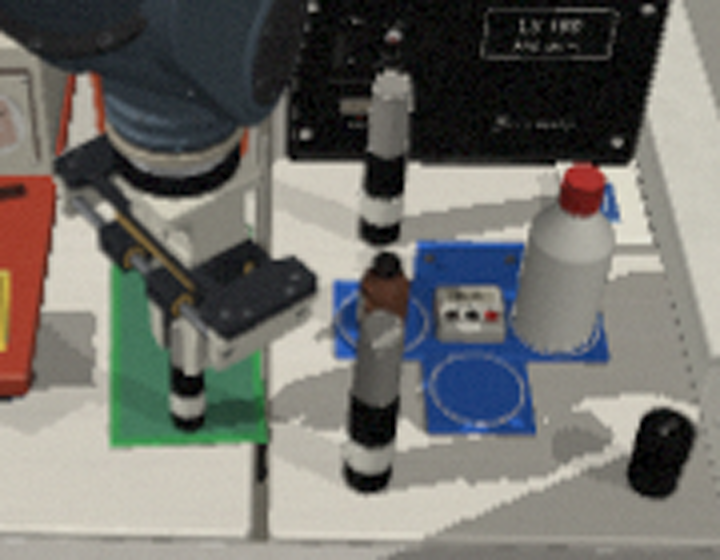

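The tube is standing on the near end of the mat (crop (188,425)), and the wrist force of 6 N confirms contact. Releasing it.

Request:
send_rows(rows=[[[0, 0, 0], [0, 0, 0]], [[0, 0, 0], [0, 0, 0]], [[0, 0, -0.01], [0, 0, 0]], [[0, 0, -0.06], [0, 0, 0]], [[0, 0, -0.1], [0, 0, 0]]], fingers=0.62)

```text
time: 7.42
tool_pos: [424.4, -143.3, 175.3]
tool_rot: [[-0.617, 0.787, 0.001], [0.787, 0.617, -0.0], [-0.001, 0.0, -1.0]]
contact_force: [1.2, 0.7, 0.2]
gripper_width: 57.4
```

```bash
python3 d.py 522 -284.5 160 38
```

```text
[-0.1713, -0.0104, 0.0154] [0.0003, 0.0006, 0.0018]
t 7.42 p [ 424.4 -143.3  175.3] jaw 38.1 tilt 0.04 w 57.4 F [1.2 0.7 0.2] j [-25.  13. 112.   0.  56. -63.]
```

Request:
send_rows(rows=[[[-0.05, -0.003, 0], [0, 0, 0]], [[-0.1, -0.006, 0.005], [0, 0, 0]], [[-0.15, -0.009, 0.015], [0, 0, 0]], [[-0.171, -0.01, 0.025], [0, 0, 0]], [[-0.171, -0.01, 0.025], [0, 0, 0]]])

```text
time: 8.05
tool_pos: [521.9, -284.5, 147.7]
tool_rot: [[-0.616, 0.787, -0.001], [0.787, 0.616, 0.001], [0.001, -0.0, -1.0]]
contact_force: [0.5, 0.7, -0.2]
gripper_width: 57.4
```

```bash
python3 - <<'E'
from h import *
im=read_camera("side"); c=im[110:250,230:390]
cv2.imwrite("pics/side3.png",cv2.resize(c,None,fx=4,fy=4,interpolation=cv2.INTER_CUBIC)[:,:,::-1])
E
python3 d.py 522 -284.5 11 38
```

```text
[-0.0009, -0.0001, 0.1372] [-0.0002, -0.0009, 0.0014]
t 8.1 p [ 521.7 -283.8  148.2] jaw 38.08 tilt 0.05 w 57.7 F [-0.8  0.6 -0.3] j [-33.  29.  92.   0.  59. -71.]
```

View pics/side3.png

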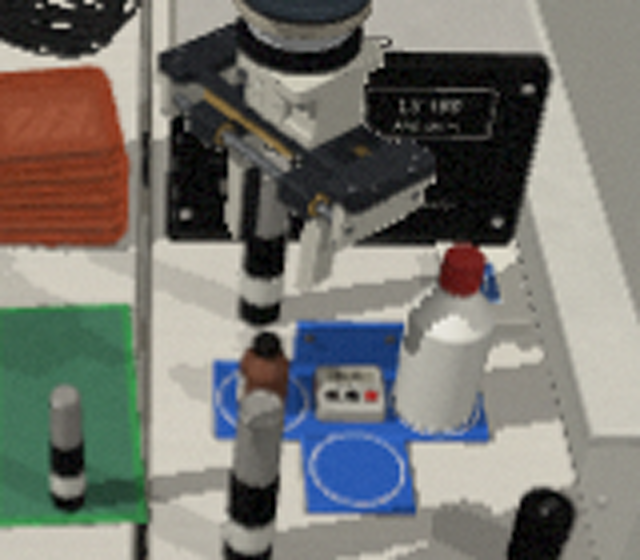

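Request:
send_rows(rows=[[[0, 0, 0.05], [0, 0, 0]], [[0, 0, 0.08], [0, 0, 0]], [[0, 0, 0.11], [0, 0, 0]], [[0, 0, 0.125], [0, 0, 0]], [[0, 0, 0.136], [0, 0, 0]]])

```text
time: 8.72
tool_pos: [522.3, -283.8, 12.6]
tool_rot: [[-0.617, 0.787, 0.001], [0.787, 0.617, -0.0], [-0.001, 0.0, -1.0]]
contact_force: [0.2, 0.3, 0.4]
gripper_width: 57.5
```

Request:
send_rows(rows=[[[0, 0, 0], [0, 0, 0]]])

```text
time: 8.85
tool_pos: [522.0, -283.8, 12.4]
tool_rot: [[-0.617, 0.787, -0.0], [0.787, 0.617, 0.0], [0.0, -0.0, -1.0]]
contact_force: [0.1, -0.7, 0.3]
gripper_width: 57.7
```

Request:
send_rows(rows=[[[0, 0, 0], [0, 0, 0]], [[0, 0, 0], [0, 0, 0]], [[0, 0, 0], [0, 0, 0]], [[0, 0, 0], [0, 0, 0]]], fingers=0, squeeze=12)

```text
time: 9.35
tool_pos: [522.3, -284.2, 12.7]
tool_rot: [[-0.617, 0.787, 0.001], [0.787, 0.617, -0.0], [-0.001, 0.0, -1.0]]
contact_force: [-0.8, 0.4, 6.1]
gripper_width: 36.9
```

Request:
send_rows(rows=[[[0, 0, -0.02], [0, 0, 0]], [[0, 0, -0.06], [0, 0, 0]], [[0, 0, -0.1], [0, 0, 0]], [[0, 0, -0.1], [0, 0, 0]], [[0, 0, -0.1], [0, 0, 0]]])

```text
time: 9.98
tool_pos: [521.7, -283.8, 112.1]
tool_rot: [[-0.617, 0.787, -0.0], [0.787, 0.617, 0.0], [0.0, -0.0, -1.0]]
contact_force: [-0.6, 0.3, -1.0]
gripper_width: 36.7
```

```bash
python3 d.py 497.6 -138.8 112 70
```

```text
[0.129, 0.0705, 0.0002] [-0.0, -0.0004, -0.5567]
t 9.97 p [ 521.7 -283.8  112.1] jaw 38.1 tilt 0.02 w 36.7 F [-0.6  0.3 -1. ] j [-33.  32.  93.   0.  55. -71.]
```

Request:
send_rows(rows=[[[0.03, 0.017, 0], [0, 0, -0.12]], [[0.065, 0.036, 0], [0, 0, -0.26]], [[0.1, 0.055, 0], [0, 0, -0.42]], [[0.129, 0.0705, 0], [0, 0, -0.557]], [[0.129, 0.0705, 0], [0, 0, -0.557]]])

```text
time: 10.6
tool_pos: [497.0, -137.2, 111.3]
tool_rot: [[-0.941, 0.339, -0.002], [0.339, 0.941, 0.001], [0.003, 0.0, -1.0]]
contact_force: [0.4, -0.7, -1.1]
gripper_width: 36.7
```

Request:
send_rows(rows=[[[0, 0, 0], [0, 0, 0]], [[0, 0, 0.05], [0, 0, 0]], [[0, 0, 0.08], [0, 0, 0]], [[0, 0, 0.1], [0, 0, 0]], [[0, 0, 0.1], [0, 0, 0]]])

```text
time: 11.22
tool_pos: [497.3, -139.7, 10.9]
tool_rot: [[-0.939, 0.344, -0.002], [0.344, 0.939, 0.001], [0.002, -0.0, -1.0]]
contact_force: [-0.5, -0.1, -1.2]
gripper_width: 36.9
```

```bash
python3 d.py 497.6 -138.8 10 70
```

```text
[0.0, 0.0009, 0.0009] [-0.0, -0.0024, -0.0019]
t 11.22 p [ 497.3 -139.7   10.9] jaw 69.89 tilt 0.14 w 36.9 F [-0.5 -0.1 -1.2] j [-21.  35. 107.  -0.  38. -91.]
```

Request:
send_rows(rows=[[[0, 0, 0.002], [0, 0, 0]], [[0, 0, 0.0025], [0, 0, 0]], [[0, 0, 0.0025], [0, 0, 0]]])

```text
time: 11.6
tool_pos: [498.1, -139.1, 10.1]
tool_rot: [[-0.94, 0.342, 0.001], [0.342, 0.94, -0.0], [-0.001, -0.0, -1.0]]
contact_force: [-0.2, 0.7, -0.8]
gripper_width: 37.0
```

Request:
send_rows(rows=[[[0, 0, 0.001], [0, 0, 0]], [[0, 0, 0.001], [0, 0, 0]]])

```text
time: 11.85
tool_pos: [497.9, -139.0, 8.7]
tool_rot: [[-0.94, 0.342, 0.0], [0.342, 0.94, -0.0], [-0.0, -0.0, -1.0]]
contact_force: [0.0, -0.6, -0.1]
gripper_width: 37.0
```

Request:
send_rows(rows=[[[0, 0, 0.0007], [0, 0, 0]], [[0, 0, 0.0007], [0, 0, 0]]])

```text
time: 12.1
tool_pos: [498.1, -139.0, 8.5]
tool_rot: [[-0.94, 0.342, 0.0], [0.342, 0.94, -0.0], [-0.0, -0.0, -1.0]]
contact_force: [-2.0, 0.8, 7.4]
gripper_width: 36.7
```

Contact. Releasing and heading up toward the white bottle.

Request:
send_rows(rows=[[[0, 0, 0], [0, 0, 0]], [[0, 0, 0], [0, 0, 0]], [[0, 0, -0.02], [0, 0, 0]], [[0, 0, -0.08], [0, 0, 0]], [[0, 0, -0.14], [0, 0, 0]]], fingers=0.62)

```text
time: 12.72
tool_pos: [497.5, -138.9, 149.3]
tool_rot: [[-0.94, 0.342, -0.001], [0.342, 0.94, 0.0], [0.001, 0.0, -1.0]]
contact_force: [1.8, -0.8, -0.2]
gripper_width: 57.7
```

```bash
python3 d.py 522.5 -411.5 190 38 522.5 -411.5 190 70
```

```text
[-0.1166, -0.2477, -0.0408] [-0.0003, -0.001, 0.5587]
[-0.1166, -0.2477, -0.0408] [0.0, -0.001, 0.0002]
t 12.72 p [ 497.5 -138.9  149.3] jaw 70.01 tilt 0.06 w 57.7 F [ 1.8 -0.8 -0.2] j [-21.  22. 103.  -0.  55. -91.]
```

Request:
send_rows(rows=[[[-0.02, -0.045, -0.02], [0, 0, 0.1]], [[-0.046, -0.1, -0.04], [0, 0, 0.22]], [[-0.072, -0.155, -0.041], [0, 0, 0.35]], [[-0.096, -0.205, -0.041], [0, 0, 0.46]], [[-0.1166, -0.248, -0.041], [0, 0, 0.558]]], fingers=1)

```text
time: 13.35
tool_pos: [522.5, -414.0, 188.7]
tool_rot: [[-0.613, 0.79, -0.0], [0.79, 0.613, 0.0], [0.0, -0.0, -1.0]]
contact_force: [0.8, 0.4, 0.3]
gripper_width: 92.9
```

Request:
send_rows(rows=[[[0, 0, 0], [0, 0, 0]], [[0, 0, 0], [0, 0, 0]]])

```text
time: 13.6
tool_pos: [522.5, -411.2, 188.5]
tool_rot: [[-0.617, 0.787, -0.001], [0.787, 0.617, 0.001], [0.001, 0.0, -1.0]]
contact_force: [0.0, 0.4, 0.5]
gripper_width: 93.1
```

```bash
python3 - <<'E'
from h import *
im=read_camera("side"); c=im[110:250,230:390]
cv2.imwrite("pics/side4.png",cv2.resize(c,None,fx=4,fy=4,interpolation=cv2.INTER_CUBIC)[:,:,::-1])
E
python3 d.py 522.5 -411.5 76 38
```

```text
[-0.0004, -0.0006, 0.1128] [0.0001, -0.0007, 0.0022]
t 13.65 p [ 522.8 -410.9  188.8] jaw 38.12 tilt 0.04 w 93.0 F [ 0.6 -0.6 -0.2] j [-42.  34.  78.   0.  69. -80.]
```

View pics/side4.png

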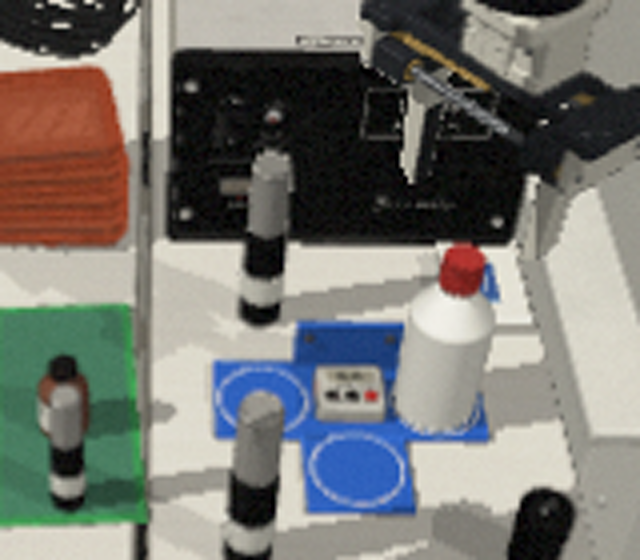

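```bash
python3 - <<'E'
from h import *
print(tri((392,205),(230+578/4,110+437/4)), tri((421,206),(395,219)))
E
```

```text
(array([ 478.54470096, -507.63589693,   18.1515695 ]), np.float64(0.1797546586653732)) (array([ 474.37906057, -570.12527741,   27.18710118]), np.float64(13.196132968838347))
```

Ledge is only about 20 mm high, so it's harmless. Descending on the white bottle.

Request:
send_rows(rows=[[[0, -0.0005, 0.04], [0, 0, 0]], [[0, -0.0005, 0.07], [0, 0, 0]], [[0, -0.0005, 0.095], [0, 0, 0]], [[0, -0.0005, 0.112], [0, 0, 0]], [[0, -0.0005, 0.112], [0, 0, 0]]])

```text
time: 14.28
tool_pos: [522.2, -411.3, 76.3]
tool_rot: [[-0.617, 0.787, -0.001], [0.787, 0.617, 0.001], [0.002, -0.0, -1.0]]
contact_force: [-0.0, -0.2, 0.0]
gripper_width: 92.9
```

Request:
send_rows(rows=[[[0, 0, 0], [0, 0, 0]], [[0, 0, 0], [0, 0, 0]], [[0, 0, 0], [0, 0, 0]], [[0, 0, 0], [0, 0, 0]], [[0, 0, 0], [0, 0, 0]]], fingers=0, squeeze=25)

```text
time: 14.9
tool_pos: [522.5, -412.4, 77.3]
tool_rot: [[-0.616, 0.788, 0.0], [0.788, 0.616, -0.0], [-0.0, 0.0, -1.0]]
contact_force: [-0.5, 0.1, 2.4]
gripper_width: 59.8
```

Request:
send_rows(rows=[[[0, 0, -0.02], [0, 0, 0]], [[0, 0, -0.05], [0, 0, 0]], [[0, 0, -0.08], [0, 0, 0]], [[0, 0, -0.08], [0, 0, 0]], [[0, 0, -0.08], [0, 0, 0]]])

```text
time: 15.52
tool_pos: [521.9, -411.8, 156.1]
tool_rot: [[-0.616, 0.788, -0.001], [0.788, 0.616, 0.001], [0.001, -0.0, -1.0]]
contact_force: [-0.6, -0.3, -2.9]
gripper_width: 59.8
```

```bash
python3 d.py 589.4 -132.2 156 38
```

```text
[0.1786, 0.2255, 0.0002] [-0.0002, -0.0013, 0.0007]
t 15.53 p [ 521.9 -411.8  156.1] jaw 38.04 tilt 0.08 w 59.8 F [-0.6 -0.3 -2.9] j [-42.  36.  79.  -0.  65. -80.]
```

Request:
send_rows(rows=[[[0.03, 0.028, 0], [0, 0, 0]], [[0.064, 0.06, 0], [0, 0, 0]], [[0.096, 0.092, 0], [0, 0, 0]], [[0.12, 0.13, 0], [0, 0, 0]], [[0.145, 0.17, 0], [0, 0, 0]]])

```text
time: 16.15
tool_pos: [566.5, -191.7, 155.6]
tool_rot: [[-0.616, 0.788, -0.002], [0.788, 0.616, 0.001], [0.002, -0.001, -1.0]]
contact_force: [0.8, 0.7, -2.9]
gripper_width: 60.1
```

```bash
python3 d.py 589.4 -132.2 156 38
```

```text
[0.0328, 0.0547, -0.0004] [-0.0011, -0.002, 0.0004]
t 16.15 p [ 566.5 -191.7  155.6] jaw 38.02 tilt 0.13 w 60.1 F [ 0.8  0.7 -2.9] j [-23.  29.  91.   0.  61. -61.]
```

Request:
send_rows(rows=[[[0.016, 0.026, 0], [0, 0, 0]], [[0.033, 0.055, 0], [0, 0, 0]], [[0.033, 0.055, 0.03], [0, 0, 0]], [[0.033, 0.055, 0.06], [0, 0, 0]], [[0.033, 0.055, 0.08], [0, 0, 0]]])

```text
time: 16.77
tool_pos: [588.5, -132.8, 74.1]
tool_rot: [[-0.616, 0.787, -0.004], [0.787, 0.616, 0.001], [0.003, -0.002, -1.0]]
contact_force: [-0.3, -0.4, 10.3]
gripper_width: 59.6
```

Request:
send_rows(rows=[[[0, 0, 0.001], [0, 0, 0]], [[0, 0, 0.002], [0, 0, 0]], [[0, 0, 0.002], [0, 0, 0]]])

```text
time: 17.15
tool_pos: [589.8, -133.4, 75.1]
tool_rot: [[-0.616, 0.788, 0.0], [0.788, 0.616, -0.0], [-0.0, -0.0, -1.0]]
contact_force: [0.1, 0.8, -3.0]
gripper_width: 60.0
```

```bash
python3 d.py 589.4 -132.2 74 38
```

```text
[0.0012, 0.0004, 0.0011] [-0.0, 0.0, 0.0008]
t 17.15 p [ 589.8 -133.4   75.1] jaw 38.04 tilt 0.0 w 60.0 F [ 0.1  0.8 -3. ] j [-17.  36.  93.  -0.  52. -55.]
```

Request:
send_rows(rows=[[[0, 0, 0.001], [0, 0, 0]], [[0, 0, 0.001], [0, 0, 0]]])

```text
time: 17.4
tool_pos: [589.8, -133.4, 74.0]
tool_rot: [[-0.616, 0.788, 0.0], [0.788, 0.616, -0.0], [-0.0, 0.0, -1.0]]
contact_force: [-0.4, 0.4, -2.5]
gripper_width: 59.7
```

Request:
send_rows(rows=[[[0, 0, 0.0008], [0, 0, 0]], [[0, 0, 0.0008], [0, 0, 0]]])

```text
time: 17.65
tool_pos: [589.8, -133.4, 73.1]
tool_rot: [[-0.616, 0.788, -0.0], [0.788, 0.616, 0.0], [0.0, -0.0, -1.0]]
contact_force: [-0.3, 0.0, -2.4]
gripper_width: 60.1
```

Request:
send_rows(rows=[[[0, 0, 0.0006], [0, 0, 0]], [[0, 0, 0.0006], [0, 0, 0]]])

```text
time: 17.9
tool_pos: [589.9, -133.4, 72.6]
tool_rot: [[-0.616, 0.788, 0.0], [0.788, 0.616, -0.0], [-0.0, 0.0, -1.0]]
contact_force: [0.2, -0.0, -2.2]
gripper_width: 59.9
```

Request:
send_rows(rows=[[[0, 0, 0.0007], [0, 0, 0]], [[0, 0, 0.0007], [0, 0, 0]]])

```text
time: 18.15
tool_pos: [590.0, -133.5, 72.5]
tool_rot: [[-0.616, 0.788, 0.0], [0.788, 0.616, -0.0], [-0.0, 0.0, -1.0]]
contact_force: [-2.2, 0.2, 4.6]
gripper_width: 59.8
```

Contact. Releasing, then backing up and clear before I take an unobstructed look at the tray.

Request:
send_rows(rows=[[[0, 0, 0], [0, 0, 0]], [[0, 0, 0], [0, 0, 0]], [[0, 0, 0], [0, 0, 0]], [[0, 0, -0.04], [0, 0, 0]], [[0, 0, -0.1], [0, 0, 0]]], fingers=1)

```text
time: 18.77
tool_pos: [588.9, -133.1, 171.6]
tool_rot: [[-0.616, 0.788, -0.003], [0.788, 0.616, 0.001], [0.003, -0.002, -1.0]]
contact_force: [0.5, 0.0, 0.3]
gripper_width: 92.8
```

```bash
python3 d.py 430 -100 230 60
```

```text
[0.1242, -0.1049, -0.0579] [-0.0014, -0.0033, -0.3832]
t 18.77 p [ 588.9 -133.1  171.6] jaw 38.04 tilt 0.2 w 92.8 F [0.5 0.  0.3] j [-17.  29.  89.   0.  63. -55.]
```

Request:
send_rows(rows=[[[0.03, -0.026, -0.03], [0, 0, -0.1]], [[0.065, -0.055, -0.058], [0, 0, -0.2]], [[0.1, -0.085, -0.058], [0, 0, -0.3]], [[0.124, -0.105, -0.058], [0, 0, -0.383]]])

```text
time: 19.27
tool_pos: [429.1, -100.0, 230.1]
tool_rot: [[-0.867, 0.498, 0.001], [0.498, 0.867, -0.0], [-0.001, 0.0, -1.0]]
contact_force: [0.9, -0.6, -0.1]
gripper_width: 93.0
```

```bash
python3 - <<'E'
from fit import *
for n,o in(("top",(200,120)),("side",(200,130))):
    im=read_camera(n); p,f=ringfit(n,im); print(n,p,f)
    np.save(f"{n}_t.npy",im)
    c=im[o[1]:o[1]+130,o[0]:o[0]+190]
    cv2.imwrite(f"pics/{n}5.png",cv2.resize(c,None,fx=4,fy=4,interpolation=cv2.INTER_CUBIC)[:,:,::-1])
E
python3 d.py 522 -348.5 100 90
```

```text
top [ 522.92 -350.15   -0.  ] -52.73805782502488
side [ 523.91 -347.01    0.58] -14.801764178785424
[-0.2049, -0.169, 0.1301] [0.0, -0.0003, -0.5222]
t 19.38 p [428.7 -99.9 230.1] jaw 60.08 tilt 0.02 w 93.1 F [0.2 0.2 0.3] j [-19.   8. 109.  -0.  63. -79.]
```

View pics/top5.png

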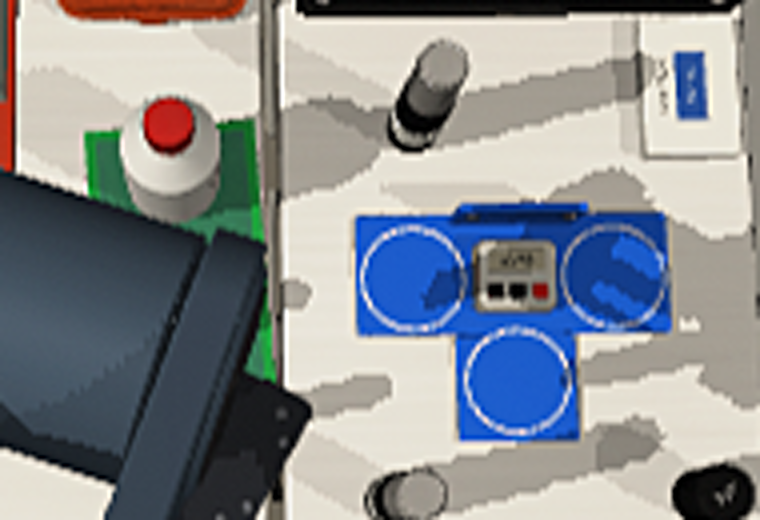

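View pics/side5.png

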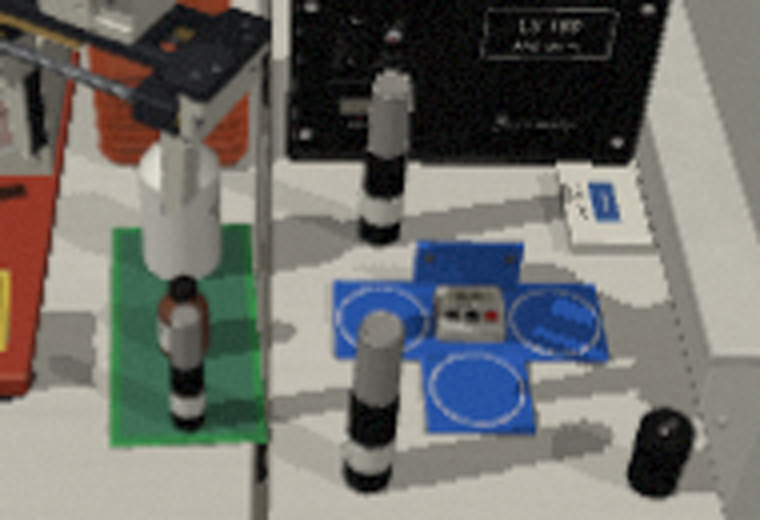

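```bash
python3 - <<'E'
from h import *
np.set_printoptions(precision=2,suppress=True)
for n,b in(("top",(312,175,346,205)),("side",(305,198,330,220))):
    im=np.load(f"{n}_t.npy").astype(int); x0,y0,x1,y1=b
    c=im[y0:y1,x0:x1]; m=(c[:,:,2]-c[:,:,0]<50)
    k,l,s,cc=cv2.connectedComponentsWithStats(m.astype(np.uint8)); 
    i=1+np.argmax(s[1:,4]); M=cv2.morphologyEx((l==i).astype(np.uint8),cv2.MORPH_OPEN,np.ones((5,5))); M=cv2.morphologyEx(M,cv2.MORPH_CLOSE,np.ones((5,5)))
    cn=np.argwhere(M>0)[:,::-1]+(x0,y0); print(n,s[i],cn.min(0),cn.max(0))
    W=onplane(n,cn,21)[:,:2].astype(np.float32); print(cv2.minAreaRect(W),W.mean(0))
    # white cap
    hsv=cv2.cvtColor(np.load(f"{n}_t.npy"),cv2.COLOR_RGB2HSV)
    if n=="top":
        r=(cv2.inRange(hsv,(0,170,60),(8,255,255))|cv2.inRange(hsv,(172,170,60),(180,255,255))); r[:, :230]=0;r[:142]=0;r[162:]=0;r[:,258:]=0
        cn=np.argwhere(r>0)[:,::-1]; print("cap",cn.mean(0),cn.min(0),cn.max(0))
        a=np.linspace(0,2*np.pi,60); P=lambda x,y:np.concatenate([proj(n,np.c_[x+14.5*np.cos(a),y+14.5*np.sin(a),0*a+z]) for z in(149,124)])
        q=P(589.9,-133.4); print("pred",q.min(0),q.max(0)); print(proj(n,[[589.9,-133.4,149],[599.9,-133.4,149]]))
E
```

```text
top [  6   5  21  18 370] [318 180] [338 197]
((521.5191650390625, -347.5171203613281), (51.34619140625, 43.30295944213867), 89.4911117553711) [ 521.45 -347.65]
cap [241.6  150.66] [236 145] [247 157]
pred [235.07 143.41] [248.17 158.69]
[[241.59 149.73]
 [241.56 145.37]]
side [  0   3  25  15 287] [308 201] [326 215]
((517.3043212890625, -344.74713134765625), (56.52613830566406, 54.61442565917969), 0.9556298851966858) [ 517.26 -345.44]
```

Request:
send_rows(rows=[[[-0.04, -0.033, 0.0], [0, 0, -0.1]], [[-0.085, -0.07, 0.01], [0, 0, -0.22]], [[-0.13, -0.107, 0.04], [0, 0, -0.34]], [[-0.17, -0.14, 0.05], [0, 0, -0.45]], [[-0.205, -0.169, 0.06], [0, 0, -0.522]]])

```text
time: 20.0
tool_pos: [524.6, -351.6, 168.6]
tool_rot: [[-1.0, 0.001, -0.0], [0.001, 1.0, 0.0], [0.0, 0.0, -1.0]]
contact_force: [-0.1, 0.3, 0.7]
gripper_width: 92.9
```

Request:
send_rows(rows=[[[0, 0, 0], [0, 0, 0]], [[0, 0, 0], [0, 0, 0]]])

```text
time: 20.25
tool_pos: [523.8, -349.0, 169.5]
tool_rot: [[-1.0, 0.003, -0.0], [0.003, 1.0, 0.0], [0.0, 0.0, -1.0]]
contact_force: [-0.7, -0.1, -0.2]
gripper_width: 93.1
```

```bash
python3 d.py 522.3 -348.3 9 90
```

```text
[0.0015, 0.0007, 0.1605] [0.0005, -0.0004, -0.0031]
t 20.25 p [ 523.8 -349.   169.5] jaw 89.82 tilt 0.03 w 93.1 F [-0.7 -0.1 -0.2] j [ -38.   31.   85.    0.   64. -128.]
```

Request:
send_rows(rows=[[[0.0015, 0.0005, 0.05], [0, 0, -0.003]], [[0.0015, 0.0005, 0.1], [0, 0, -0.003]], [[0.0015, 0.0005, 0.13], [0, 0, -0.003]], [[0.0015, 0.0005, 0.148], [0, 0, -0.003]], [[0.0015, 0.0005, 0.156], [0, 0, -0.003]]])

```text
time: 20.88
tool_pos: [522.5, -348.4, 13.8]
tool_rot: [[-1.0, -0.001, 0.0], [-0.001, 1.0, -0.0], [-0.0, -0.0, -1.0]]
contact_force: [0.2, 0.8, 0.2]
gripper_width: 93.0
```

Request:
send_rows(rows=[[[0, 0, 0.002], [0, 0, 0]], [[0, 0, 0.003], [0, 0, 0]], [[0, 0, 0.003], [0, 0, 0]]])

```text
time: 21.25
tool_pos: [522.5, -349.1, 11.6]
tool_rot: [[-1.0, -0.001, 0.001], [-0.001, 1.0, -0.001], [-0.001, -0.001, -1.0]]
contact_force: [-0.3, 0.1, -0.4]
gripper_width: 93.4
```

Request:
send_rows(rows=[[[0, 0, 0.0015], [0, 0, 0]], [[0, 0, 0.0015], [0, 0, 0]]])

```text
time: 21.5
tool_pos: [522.2, -348.8, 9.4]
tool_rot: [[-1.0, -0.001, 0.0], [-0.001, 1.0, -0.0], [-0.0, -0.0, -1.0]]
contact_force: [-0.6, 0.8, 0.5]
gripper_width: 92.8
```

Request:
send_rows(rows=[[[0, 0, 0], [0, 0, 0]], [[0, 0, 0], [0, 0, 0]], [[0, 0, 0], [0, 0, 0]], [[0, 0, 0], [0, 0, 0]], [[0, 0, 0], [0, 0, 0]]], fingers=0, squeeze=15)

```text
time: 22.12
tool_pos: [522.2, -348.8, 9.3]
tool_rot: [[-1.0, -0.001, -0.0], [-0.001, 1.0, 0.0], [0.0, 0.0, -1.0]]
contact_force: [-0.4, 0.0, 0.4]
gripper_width: 51.7
```

Request:
send_rows(rows=[[[0, 0, -0.02], [0, 0, 0]], [[0, 0, -0.06], [0, 0, 0]], [[0, 0, -0.11], [0, 0, 0]], [[0, 0, -0.14], [0, 0, 0]], [[0, 0, -0.14], [0, 0, 0]]])

```text
time: 22.75
tool_pos: [523.3, -349.6, 152.9]
tool_rot: [[-1.0, -0.001, 0.004], [-0.001, 1.0, -0.003], [-0.004, -0.003, -1.0]]
contact_force: [0.2, 0.4, -1.1]
gripper_width: 51.9
```

```bash
python3 - <<'E'
from h import *
im=read_camera("side"); c=im[90:230,230:390]
cv2.imwrite("pics/side6.png",cv2.resize(c,None,fx=4,fy=4,interpolation=cv2.INTER_CUBIC)[:,:,::-1])
E
python3 d.py 400 -150 190 94 440 0 160 95 478.5 22 150 95
```

```text
[0.1221, 0.1991, -0.0398] [-0.0014, 0.0016, -0.0686]
[0.082, 0.349, -0.0099] [-0.0014, 0.0016, -0.0861]
[0.0435, 0.371, 0.0001] [-0.0014, 0.0016, -0.0861]
t 22.8 p [ 522.4 -349.   150.6] jaw 90.07 tilt 0.12 w 51.5 F [-0.2  0.5 -1.6] j [ -38.   32.   86.    0.   62. -128.]
```

View pics/side6.png

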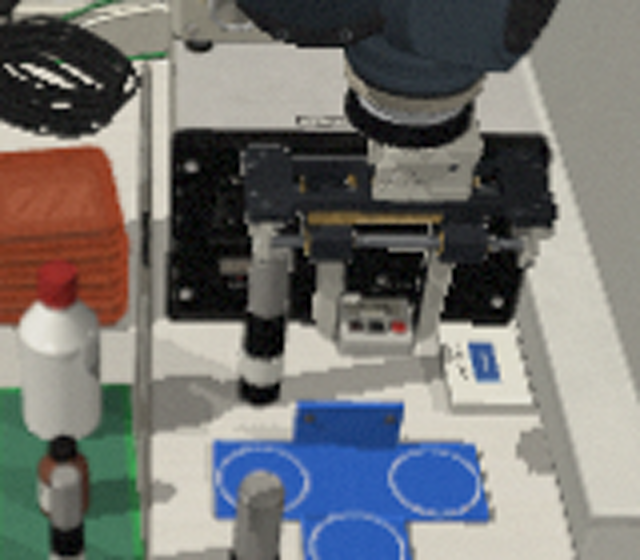

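Request:
send_rows(rows=[[[0.02, 0.05, -0.025], [0, 0, 0]], [[0.035, 0.1, -0.025], [0, 0, -0.03]], [[0.055, 0.15, -0.025], [0, 0, -0.05]], [[0.072, 0.2, -0.025], [0, 0, -0.07]], [[0.07, 0.25, -0.02], [0, 0, -0.086]]])

```text
time: 23.42
tool_pos: [450.3, -97.3, 168.5]
tool_rot: [[-0.996, -0.087, -0.002], [-0.087, 0.996, 0.0], [0.002, 0.001, -1.0]]
contact_force: [1.2, -0.4, -1.5]
gripper_width: 51.7
```

```bash
python3 d.py 478.4 22 130 95
```

```text
[-0.0385, 0.1164, 0.0385] [0.0006, -0.0016, -0.0003]
t 23.43 p [450.3 -97.3 168.5] jaw 94.98 tilt 0.1 w 51.7 F [ 1.2 -0.4 -1.5] j [ -18.   15.  110.   -0.   55. -113.]
```

Request:
send_rows(rows=[[[-0.014, 0.04, 0.0], [0, 0, 0]], [[-0.028, 0.08, 0.01], [0, 0, 0]], [[-0.0385, 0.116, 0.03], [0, 0, 0]], [[-0.0385, 0.116, 0.038], [0, 0, 0]], [[-0.0385, 0.116, 0.038], [0, 0, 0]]])

```text
time: 24.05
tool_pos: [479.3, 19.7, 130.3]
tool_rot: [[-0.996, -0.087, -0.003], [-0.087, 0.996, -0.0], [0.003, 0.0, -1.0]]
contact_force: [-0.4, -1.5, -1.2]
gripper_width: 51.6
```

Request:
send_rows(rows=[[[0, 0, 0], [0, 0, 0]]])

```text
time: 24.18
tool_pos: [480.2, 19.2, 131.5]
tool_rot: [[-0.996, -0.086, 0.0], [-0.086, 0.996, -0.0], [-0.0, -0.0, -1.0]]
contact_force: [0.1, -0.4, -1.0]
gripper_width: 51.5
```

```bash
python3 d.py 478.4 22 57.5 95; python3 - <<'E'
from h import *
im=read_camera("side"); c=im[110:260,130:270]
cv2.imwrite("pics/side7.png",cv2.resize(c,None,fx=4,fy=4,interpolation=cv2.INTER_CUBIC)[:,:,::-1])
E
```

```text
[0.0015, 0.003, 0.074] [-0.0001, 0.0, -0.0012]
t 24.18 p [480.2  19.2 131.5] jaw 94.93 tilt 0.01 w 51.5 F [ 0.1 -0.4 -1. ] j [ -3.  20. 109.  -0.  51. -98.]
```

View pics/side7.png

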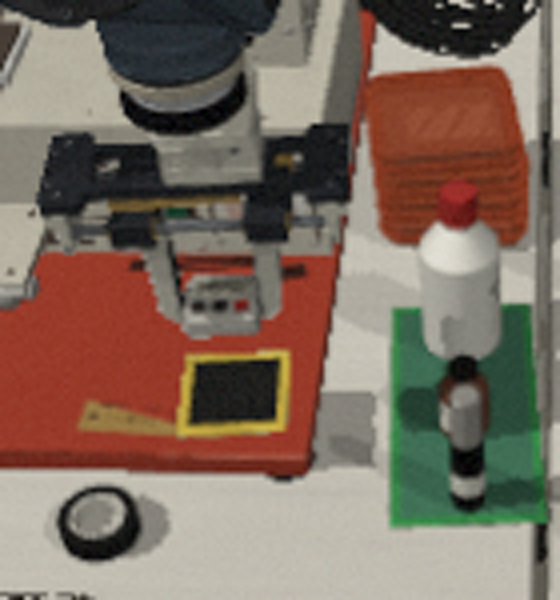

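Request:
send_rows(rows=[[[0.0015, 0.003, 0.02], [0, 0, 0]], [[0.0015, 0.003, 0.045], [0, 0, 0]], [[0.0015, 0.003, 0.06], [0, 0, 0]], [[0.0015, 0.003, 0.069], [0, 0, 0]], [[0.0015, 0.003, 0.07], [0, 0, 0]]])

```text
time: 24.85
tool_pos: [478.5, 22.7, 61.3]
tool_rot: [[-0.996, -0.087, -0.0], [-0.087, 0.996, 0.0], [0.0, 0.0, -1.0]]
contact_force: [0.7, -0.3, -0.5]
gripper_width: 51.7
```

Request:
send_rows(rows=[[[0, 0, 0], [0, 0, 0]]])

```text
time: 24.98
tool_pos: [478.8, 22.8, 61.8]
tool_rot: [[-0.996, -0.087, 0.001], [-0.087, 0.996, -0.0], [-0.001, -0.0, -1.0]]
contact_force: [0.3, -0.2, -1.3]
gripper_width: 51.6
```

```bash
python3 d.py 478.4 22 57.5 95; python3 - <<'E'
from h import *
np.set_printoptions(precision=1,suppress=True)
for n in("side","top"):
    im=read_camera(n); c=im[170:240,140:240]
    cv2.imwrite(f"pics/{n}8.png",cv2.resize(c,None,fx=7,fy=7,interpolation=cv2.INTER_CUBIC)[:,:,::-1])
E
```

```text
[0.0004, -0.0008, 0.0043] [-0.0001, 0.0008, -0.0001]
t 24.98 p [478.8  22.8  61.8] jaw 94.99 tilt 0.04 w 51.6 F [ 0.3 -0.2 -1.3] j [ -3.  27. 112.  -0.  41. -98.]
```

View pics/side8.png

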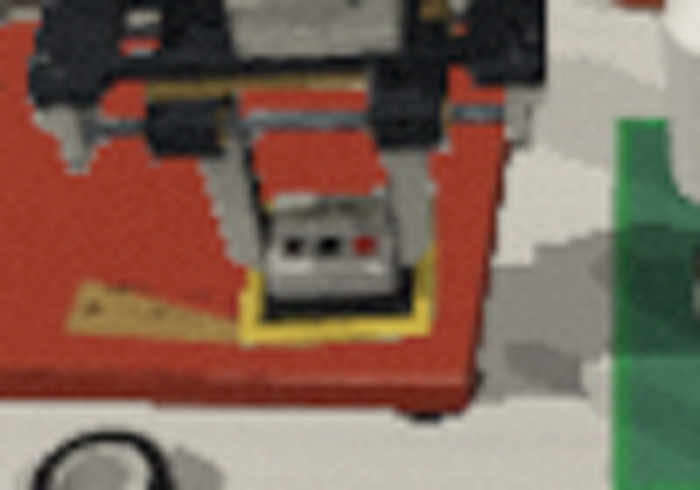

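Request:
send_rows(rows=[[[0, -0.0008, 0.003], [0, 0, 0]], [[0, -0.0008, 0.004], [0, 0, 0]], [[0, -0.0008, 0.004], [0, 0, 0]]])

```text
time: 25.45
tool_pos: [478.5, 22.1, 57.3]
tool_rot: [[-0.996, -0.087, -0.0], [-0.087, 0.996, -0.0], [0.0, 0.0, -1.0]]
contact_force: [0.0, -0.1, -0.2]
gripper_width: 51.2
```

Request:
send_rows(rows=[[[0, 0, 0.0007], [0, 0, 0]], [[0, 0, 0.0007], [0, 0, 0]]])

```text
time: 25.7
tool_pos: [478.5, 22.1, 57.3]
tool_rot: [[-0.996, -0.087, 0.0], [-0.087, 0.996, -0.0], [-0.0, -0.0, -1.0]]
contact_force: [-3.4, -0.5, 10.4]
gripper_width: 51.6
```

Contact on the pad. I'll release, rise and draw back toward the mat.

Request:
send_rows(rows=[[[0, 0, -0.0005], [0, 0, 0]], [[0, 0, -0.0005], [0, 0, 0]], [[0, 0, -0.0005], [0, 0, 0]], [[0, 0, -0.02], [0, 0, 0]], [[0, 0, -0.07], [0, 0, 0]]], fingers=1)

```text
time: 26.32
tool_pos: [477.3, 22.1, 125.9]
tool_rot: [[-0.996, -0.087, -0.004], [-0.087, 0.996, 0.0], [0.004, 0.001, -1.0]]
contact_force: [0.8, -0.4, 0.7]
gripper_width: 91.9
```

```bash
python3 d.py 380 -120 190 60
```

```text
[0.1095, -0.1331, -0.0637] [-0.0007, -0.0043, 0.6107]
t 26.32 p [477.3  22.1 125.9] jaw 94.99 tilt 0.25 w 91.9 F [ 0.8 -0.4  0.7] j [ -3.  20. 110.   0.  50. -98.]
```

Request:
send_rows(rows=[[[0.02, -0.02, -0.03], [0, 0, 0.12]], [[0.05, -0.05, -0.06], [0, 0, 0.25]], [[0.075, -0.085, -0.064], [0, 0, 0.37]], [[0.095, -0.11, -0.064], [0, 0, 0.5]], [[0.11, -0.133, -0.064], [0, 0, 0.61]]])

```text
time: 26.95
tool_pos: [379.7, -120.9, 190.8]
tool_rot: [[-0.864, 0.503, 0.0], [0.503, 0.864, -0.0], [-0.0, 0.0, -1.0]]
contact_force: [1.0, -1.1, 0.4]
gripper_width: 92.7
```

```bash
python3 d.py 498 -139 190 70; python3 - <<'E'
from h import *
np.set_printoptions(precision=1,suppress=True)
for n in("side","top"):
    im=read_camera(n); c=im[170:240,140:240]
    cv2.imwrite(f"pics/{n}9.png",cv2.resize(c,None,fx=7,fy=7,interpolation=cv2.INTER_CUBIC)[:,:,::-1])
    hsv=cv2.cvtColor(im,cv2.COLOR_RGB2HSV)
    m=cv2.inRange(hsv,(22,150,120),(33,255,255)); k,l,s,cc=cv2.connectedComponentsWithStats(m); i=1+np.argmax(s[1:,4])
    W=onplane(n,np.argwhere(l==i)[:,::-1],54)[:,:2].astype(np.float32); print(n,cv2.minAreaRect(W))
    x0,y0,w,h=s[i][:4]; g=im[y0+3:y0+h-3,x0+3:x0+w-3]; q=((g.min(2)>75)&(hsv[y0+3:y0+h-3,x0+3:x0+w-3,1]<90)).astype(np.uint8)
    q=cv2.morphologyEx(q,cv2.MORPH_CLOSE,np.ones((5,5)))
    k,l2,s2,_=cv2.connectedComponentsWithStats(q); j=1+np.argmax(s2[1:,4]); print(s2[j])
    W=onplane(n,np.argwhere(l2==j)[:,::-1]+(x0+3,y0+3),71)[:,:2].astype(np.float32); print(" timer",cv2.minAreaRect(W))
E
```

```text
[-0.1113, 0.0438, 0.0008] [-0.0, 0.0004, -0.1781]
t 26.95 p [ 379.7 -120.9  190.8] jaw 59.8 tilt 0.02 w 92.7 F [ 1.  -1.1  0.4] j [-24.   6. 117.  -0.  57. -84.]
side ((475.5572204589844, 24.229795455932617), (70.52396392822266, 71.86530303955078), 3.5526652336120605)
[  0   0  21  13 222]
 timer ((460.2965393066406, 22.775270462036133), (47.914798736572266, 55.92136764526367), 7.683352470397949)
top ((479.14605712890625, 21.42864227294922), (76.58299255371094, 75.29241180419922), 5.037116527557373)
[  0   4  23  20 418]
 timer ((478.2773742675781, 23.966150283813477), (45.22674560546875, 52.070011138916016), 1.2207242250442505)
```

View pics/top9.png

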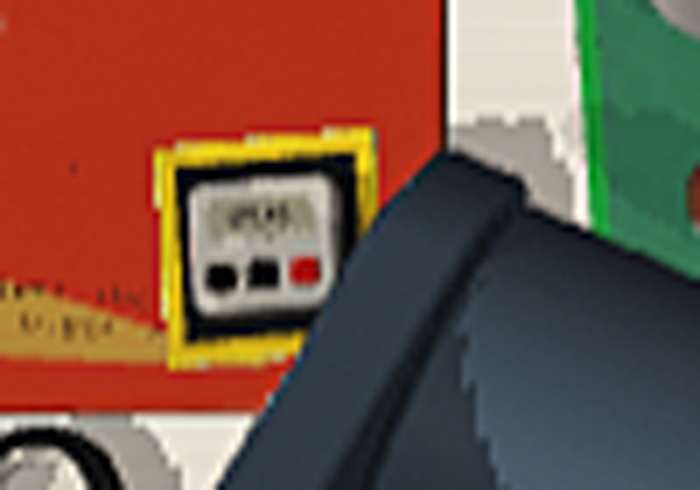

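View pics/side9.png

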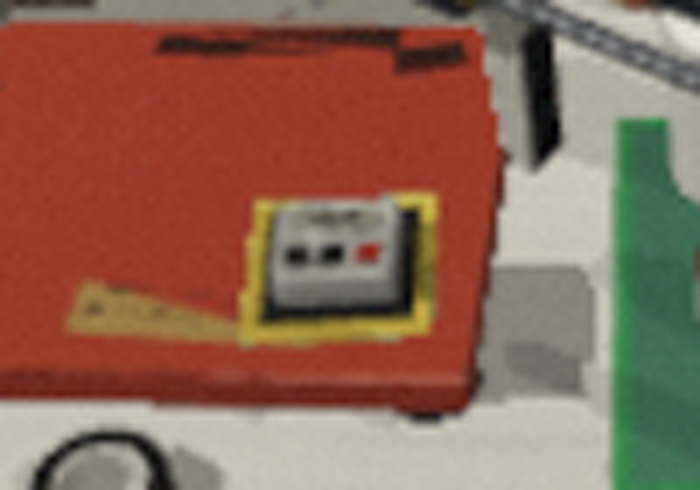

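```bash
python3 - <<'E'
from h import *
th=np.radians(5);Rm=np.array([[np.cos(th),-np.sin(th)],[np.sin(th),np.cos(th)]])
out=[]
for n in("top","side"):
    im=read_camera(n); x0,y0=155,180; S=12
    c=cv2.resize(im[y0:y0+48,x0:x0+50],None,fx=S,fy=S,interpolation=cv2.INTER_CUBIC)[:,:,::-1].copy()
    def poly(cx,cy,a,b,z,col):
        L=np.array([(-a,-b),(a,-b),(a,b),(-a,b)])/2.@Rm.T+(cx,cy)
        q=(proj(n,np.c_[L,[z]*4])-(x0,y0)+.5)*S; cv2.polylines(c,[q.round().astype(np.int32)],True,col,1)
    poly(478.5,22.1,46,52,71,(255,0,255)); poly(478.5,22.1,46,52,54,(255,255,0)); poly(478.5,22.1,76,76,54,(0,255,0))
    out.append(c)
cv2.imwrite("pics/ov.png",cv2.resize(np.vstack([np.hstack(out)]),(800,384)))
E
```

```text
(no output)
```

View pics/ov.png

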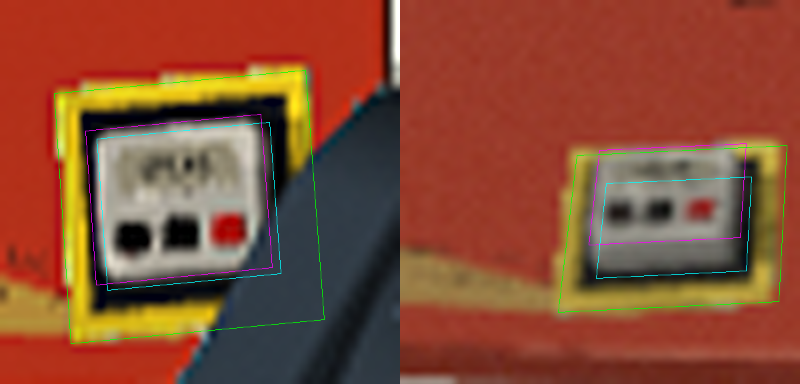

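The overlay shows the timer face up and within about 1 mm of the pad's middle. In the top view it spans crop 97–262, predicted 91–267. Now I'll put the three back, starting with the white bottle.

```bash
python3 d.py 589.9 -133.4 180 38
```

```text
[-0.1882, 0.0926, 0.0107] [0.0002, 0.0, 0.3856]
t 27.15 p [ 380.6 -119.9  190.7] jaw 60.09 tilt 0.01 w 92.8 F [-0.2  0.   0.1] j [-24.   6. 117.   0.  57. -84.]
```

Request:
send_rows(rows=[[[-0.04, 0.02, 0], [0, 0, 0.1]], [[-0.09, 0.045, 0.0], [0, 0, 0.2]], [[-0.14, 0.07, 0.01], [0, 0, 0.3]], [[-0.188, 0.0925, 0.01], [0, 0, 0.386]], [[-0.188, 0.0925, 0.01], [0, 0, 0.386]]])

```text
time: 27.78
tool_pos: [592.1, -132.3, 179.3]
tool_rot: [[-0.617, 0.787, -0.0], [0.787, 0.617, 0.0], [0.0, -0.0, -1.0]]
contact_force: [-0.5, -0.3, -0.8]
gripper_width: 92.9
```

Request:
send_rows(rows=[[[0, 0, 0], [0, 0, 0]]])

```text
time: 27.9
tool_pos: [589.1, -132.6, 180.1]
tool_rot: [[-0.617, 0.787, -0.001], [0.787, 0.617, 0.0], [0.001, -0.001, -1.0]]
contact_force: [0.0, 1.2, -0.0]
gripper_width: 93.0
```

```bash
python3 d.py 589.9 -133.4 74 38
```

```text
[-0.0012, 0.0002, 0.1061] [-0.0008, -0.0011, 0.0016]
t 27.9 p [ 589.1 -132.6  180.1] jaw 38.09 tilt 0.08 w 93.0 F [ 0.   1.2 -0. ] j [-17.  28.  88.   0.  64. -55.]
```

Request:
send_rows(rows=[[[-0.001, 0, 0.04], [0, 0, 0]], [[-0.001, 0, 0.08], [0, 0, 0]], [[-0.001, 0, 0.1], [0, 0, 0]], [[-0.001, 0, 0.106], [0, 0, 0]], [[-0.001, 0, 0.106], [0, 0, 0]]])

```text
time: 28.52
tool_pos: [590.1, -134.4, 75.4]
tool_rot: [[-0.615, 0.788, 0.0], [0.788, 0.615, -0.0], [-0.0, 0.0, -1.0]]
contact_force: [-0.4, -0.5, 0.5]
gripper_width: 93.0
```

Request:
send_rows(rows=[[[0, 0, 0], [0, 0, 0]], [[0, 0, 0], [0, 0, 0]], [[0, 0, 0], [0, 0, 0]], [[0, 0, 0], [0, 0, 0]], [[0, 0, 0], [0, 0, 0]]], fingers=0, squeeze=25)

```text
time: 29.15
tool_pos: [590.3, -134.5, 74.8]
tool_rot: [[-0.615, 0.789, 0.0], [0.789, 0.615, -0.0], [-0.0, 0.0, -1.0]]
contact_force: [-1.1, 0.1, 1.1]
gripper_width: 59.9
```

```bash
python3 d.py 589.9 -133.4 74 38
```

```text
[0.0011, 0.0004, 0.0008] [0.0001, 0.0002, -0.0012]
t 29.15 p [ 590.3 -134.5   74.8] jaw 37.93 tilt 0.01 w 59.9 F [-1.1  0.1  1.1] j [-17.  36.  92.  -0.  52. -55.]
```

Request:
send_rows(rows=[[[0, 0, -0.02], [0, 0, 0]], [[0, 0, -0.05], [0, 0, 0]], [[0, 0, -0.08], [0, 0, 0]], [[0, 0, -0.08], [0, 0, 0]], [[0, 0, -0.08], [0, 0, 0]]])

```text
time: 29.78
tool_pos: [589.5, -134.3, 153.1]
tool_rot: [[-0.615, 0.789, -0.002], [0.789, 0.615, 0.001], [0.002, -0.001, -1.0]]
contact_force: [0.3, -0.0, -2.9]
gripper_width: 59.7
```

```bash
python3 d.py 535 -280 154 38 523.2 -413 154 38
```

```text
[-0.0814, -0.1325, -0.0008] [-0.0011, -0.0016, -0.0013]
[-0.1791, -0.2236, -0.0009] [-0.0011, -0.0016, -0.0013]
t 29.77 p [ 589.5 -134.3  153.1] jaw 37.93 tilt 0.11 w 59.7 F [ 0.3 -0.  -2.9] j [-17.  30.  90.  -0.  61. -55.]
```

Request:
send_rows(rows=[[[-0.025, -0.045, 0], [0, 0, 0]], [[-0.055, -0.09, 0], [0, 0, 0]], [[-0.081, -0.132, 0], [0, 0, 0]], [[-0.115, -0.163, 0], [0, 0, 0]], [[-0.15, -0.195, 0], [0, 0, 0]]])

```text
time: 30.4
tool_pos: [527.6, -373.7, 152.7]
tool_rot: [[-0.615, 0.789, -0.002], [0.789, 0.615, 0.002], [0.003, -0.0, -1.0]]
contact_force: [1.2, -0.9, -2.6]
gripper_width: 59.7
```

```bash
python3 d.py 523.4 -413.4 154 38
```

```text
[-0.0287, -0.0277, -0.0013] [-0.0005, -0.0026, -0.0013]
t 30.4 p [ 527.6 -373.7  152.7] jaw 37.92 tilt 0.15 w 59.7 F [ 1.2 -0.9 -2.6] j [-39.  34.  83.   0.  64. -77.]
```

Request:
send_rows(rows=[[[-0.015, -0.014, 0], [0, 0, 0]], [[-0.029, -0.028, 0], [0, 0, 0]], [[-0.029, -0.028, 0], [0, 0, 0]], [[-0.029, -0.028, 0.03], [0, 0, 0]], [[-0.029, -0.028, 0.05], [0, 0, 0]]])

```text
time: 31.02
tool_pos: [524.3, -411.3, 103.3]
tool_rot: [[-0.616, 0.788, -0.001], [0.788, 0.616, 0.001], [0.002, -0.0, -1.0]]
contact_force: [0.6, 0.8, -2.7]
gripper_width: 59.8
```

Request:
send_rows(rows=[[[0, 0, 0], [0, 0, 0]], [[0, 0, 0], [0, 0, 0]]])

```text
time: 31.28
tool_pos: [524.8, -412.7, 105.5]
tool_rot: [[-0.615, 0.789, 0.001], [0.789, 0.615, -0.001], [-0.001, 0.0, -1.0]]
contact_force: [1.0, 0.3, -3.5]
gripper_width: 59.7
```

```bash
python3 d.py 523.4 -413.4 79 38;  python3 - <<'E'
from h import *
im=read_camera("side"); c=im[150:250,290:390]
cv2.imwrite("pics/side10.png",cv2.resize(c,None,fx=6,fy=6,interpolation=cv2.INTER_CUBIC)[:,:,::-1])
E
```

```text
[0.0004, -0.0015, 0.0265] [0.0002, 0.0011, -0.0008]
t 31.27 p [ 524.8 -412.7  105.5] jaw 37.95 tilt 0.06 w 59.7 F [ 1.   0.3 -3.5] j [-42.  39.  81.   0.  60. -80.]
```

View pics/side10.png

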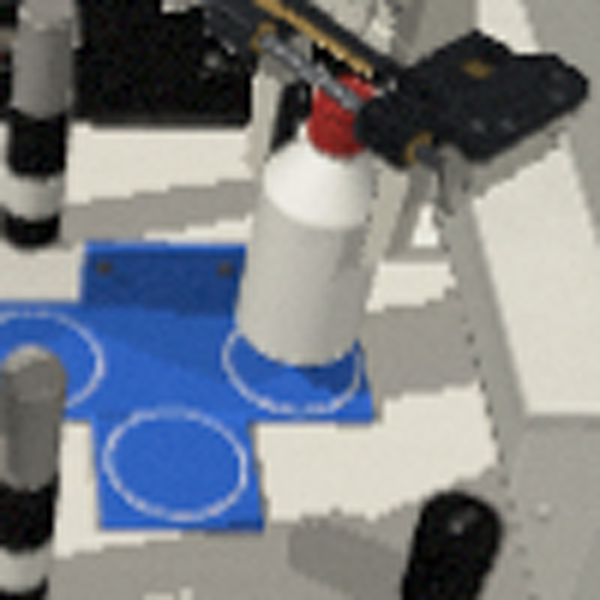

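Request:
send_rows(rows=[[[0.0004, -0.0015, 0.012], [0, 0, 0]], [[0.0004, -0.0015, 0.022], [0, 0, 0]], [[0.0004, -0.0015, 0.026], [0, 0, 0]], [[0.0004, -0.0015, 0.0265], [0, 0, 0]], [[0.0004, -0.0015, 0.0265], [0, 0, 0]]])

```text
time: 31.95
tool_pos: [522.9, -413.4, 78.1]
tool_rot: [[-0.615, 0.789, -0.0], [0.789, 0.615, -0.0], [0.0, -0.0, -1.0]]
contact_force: [0.4, 0.3, -1.4]
gripper_width: 59.7
```

Request:
send_rows(rows=[[[0, 0, 0.0008], [0, 0, 0]], [[0, 0, 0.0008], [0, 0, 0]]])

```text
time: 32.2
tool_pos: [523.0, -413.5, 77.7]
tool_rot: [[-0.615, 0.789, 0.0], [0.789, 0.615, -0.0], [-0.0, 0.0, -1.0]]
contact_force: [-0.1, 0.3, 0.7]
gripper_width: 59.6
```

Request:
send_rows(rows=[[[0, 0, 0.0004], [0, 0, 0]], [[0, 0, 0.0004], [0, 0, 0]]])

```text
time: 32.45
tool_pos: [523.1, -413.5, 77.7]
tool_rot: [[-0.615, 0.789, 0.0], [0.789, 0.615, -0.0], [-0.001, 0.0, -1.0]]
contact_force: [-1.7, 1.8, 5.1]
gripper_width: 59.8
```

```bash
cat > look.py <<'E'
import sys
from h import *
n,x,y,w,h,name=sys.argv[1],*map(int,sys.argv[2:6]),sys.argv[6]
S=min(800//w,600//h); im=read_camera(n)
cv2.imwrite(f"pics/{name}.png",cv2.resize(im[y:y+h,x:x+w],None,fx=S,fy=S,interpolation=cv2.INTER_CUBIC)[:,:,::-1])
E
python3 look.py side 310 160 70 70 side11
```

```text
(no output)
```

View pics/side11.png

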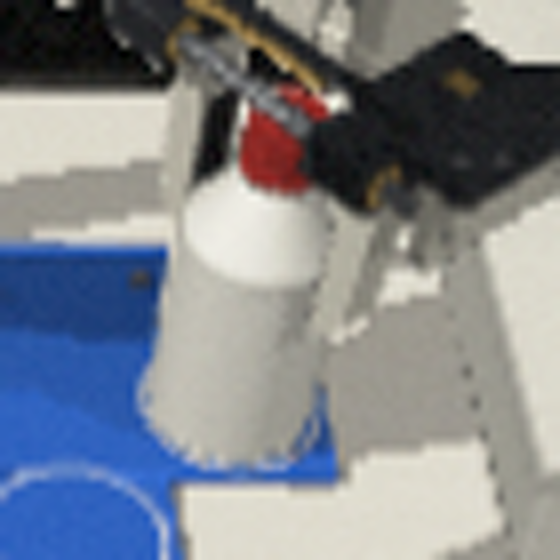

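The bottle's base sits inside its ring, with the ring showing at left (148,425) and right (320,420). The offset is about 1 mm. Releasing.

Request:
send_rows(rows=[[[0, 0, 0], [0, 0, 0]], [[0, 0, 0], [0, 0, 0]], [[0, 0, 0], [0, 0, 0]], [[0, 0, -0.04], [0, 0, 0]], [[0, 0, -0.1], [0, 0, 0]]], fingers=1)

```text
time: 33.12
tool_pos: [522.1, -412.8, 176.4]
tool_rot: [[-0.615, 0.789, -0.003], [0.789, 0.615, 0.003], [0.004, -0.001, -1.0]]
contact_force: [0.2, -0.2, -0.5]
gripper_width: 93.2
```

```bash
python3 d.py 498 -139 175 70 498 -139 110 70
```

```text
[0.2308, 0.1492, 0.0021] [0.0004, -0.0038, -0.5598]
[0.2305, 0.1493, 0.0671] [0.0004, -0.0038, -0.5598]
t 33.12 p [ 522.1 -412.8  176.4] jaw 37.93 tilt 0.22 w 93.2 F [ 0.2 -0.2 -0.5] j [-42.  35.  78.   0.  68. -80.]
```

Request:
send_rows(rows=[[[0.045, 0.03, 0], [0, 0, -0.1]], [[0.095, 0.06, 0.0], [0, 0, -0.22]], [[0.145, 0.093, 0.0], [0, 0, -0.35]], [[0.19, 0.123, 0.01], [0, 0, -0.46]], [[0.23, 0.149, 0.03], [0, 0, -0.56]]], fingers=0.62)

```text
time: 33.75
tool_pos: [499.2, -138.7, 147.4]
tool_rot: [[-0.941, 0.338, 0.002], [0.338, 0.941, -0.001], [-0.002, 0.0, -1.0]]
contact_force: [0.4, -0.5, -0.2]
gripper_width: 57.9
```

Request:
send_rows(rows=[[[0, 0, 0], [0, 0, 0]], [[0, 0, 0], [0, 0, 0]]])

```text
time: 34.0
tool_pos: [499.5, -140.9, 147.3]
tool_rot: [[-0.94, 0.342, 0.001], [0.342, 0.94, -0.0], [-0.001, -0.0, -1.0]]
contact_force: [-0.3, -0.9, 0.0]
gripper_width: 57.5
```

```bash
python3 look.py side 220 120 100 120 side12; python3 d.py 498 -139 9 70
```

```text
[0.0024, 0.0016, 0.1384] [-0.0002, 0.0011, -0.001]
t 34.05 p [ 499.5 -141.3  147.4] jaw 69.94 tilt 0.07 w 57.7 F [ 0.4 -0.7  0.2] j [-21.  22. 103.  -0.  55. -91.]
```

View pics/side12.png

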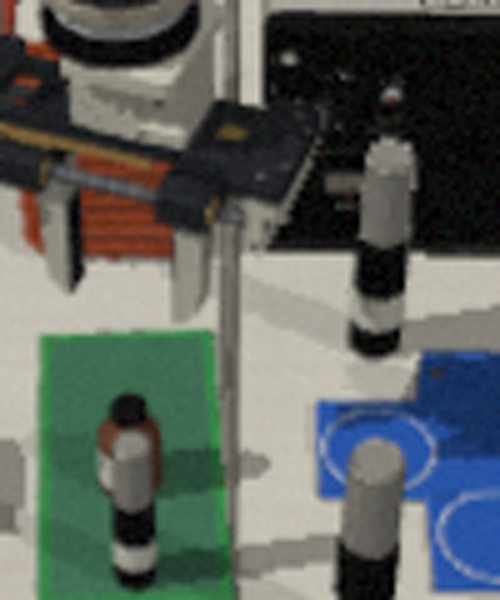

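Request:
send_rows(rows=[[[0.0024, 0.0016, 0.05], [0, 0, 0]], [[0.0024, 0.0016, 0.1], [0, 0, 0]], [[0.0024, 0.0016, 0.125], [0, 0, 0]], [[0.0024, 0.0016, 0.136], [0, 0, 0]], [[0.0024, 0.0016, 0.136], [0, 0, 0]]])

```text
time: 34.67
tool_pos: [497.5, -138.7, 11.1]
tool_rot: [[-0.939, 0.343, 0.0], [0.343, 0.939, -0.0], [-0.0, -0.0, -1.0]]
contact_force: [-0.1, 0.2, 1.0]
gripper_width: 57.8
```

Request:
send_rows(rows=[[[0, 0, 0], [0, 0, 0]]])

```text
time: 34.8
tool_pos: [498.1, -138.6, 12.1]
tool_rot: [[-0.94, 0.342, 0.002], [0.342, 0.94, -0.001], [-0.002, -0.0, -1.0]]
contact_force: [0.1, -0.6, -0.3]
gripper_width: 57.7
```

Request:
send_rows(rows=[[[0, 0, 0], [0, 0, 0]], [[0, 0, 0], [0, 0, 0]], [[0, 0, 0], [0, 0, 0]], [[0, 0, 0], [0, 0, 0]]], fingers=0, squeeze=12)

```text
time: 35.3
tool_pos: [497.5, -138.1, 11.3]
tool_rot: [[-0.94, 0.342, 0.0], [0.342, 0.94, -0.0], [-0.0, -0.0, -1.0]]
contact_force: [-0.7, 0.6, 6.8]
gripper_width: 36.8
```

Request:
send_rows(rows=[[[0, 0, -0.02], [0, 0, 0]], [[0, 0, -0.06], [0, 0, 0]], [[0, 0, -0.1], [0, 0, 0]], [[0, 0, -0.1], [0, 0, 0]], [[0, 0, -0.1], [0, 0, 0]]])

```text
time: 35.92
tool_pos: [496.8, -137.9, 110.1]
tool_rot: [[-0.94, 0.342, -0.001], [0.342, 0.94, 0.0], [0.001, -0.0, -1.0]]
contact_force: [0.2, 0.2, -1.1]
gripper_width: 37.0
```

```bash
python3 d.py 523.1 -285 110 38
```

```text
[-0.075, -0.1293, 0.0] [-0.0003, -0.0011, 0.5588]
t 35.92 p [ 496.8 -137.9  110.1] jaw 70.01 tilt 0.07 w 37.0 F [ 0.2  0.2 -1.1] j [-21.  25. 105.  -0.  50. -91.]
```

Request:
send_rows(rows=[[[-0.02, -0.03, 0], [0, 0, 0.12]], [[-0.04, -0.065, 0], [0, 0, 0.26]], [[-0.06, -0.1, 0], [0, 0, 0.41]], [[-0.075, -0.1285, 0], [0, 0, 0.559]], [[-0.075, -0.1285, 0], [0, 0, 0.559]]])

```text
time: 36.55
tool_pos: [523.2, -285.7, 109.0]
tool_rot: [[-0.613, 0.79, -0.002], [0.79, 0.613, 0.001], [0.002, -0.001, -1.0]]
contact_force: [-0.7, 1.6, -0.6]
gripper_width: 36.7
```

Request:
send_rows(rows=[[[0, 0, 0], [0, 0, 0]], [[0, 0, 0.04], [0, 0, 0]], [[0, 0, 0.06], [0, 0, 0]], [[0, 0, 0.06], [0, 0, 0]], [[0, 0, 0.06], [0, 0, 0]]])

```text
time: 37.17
tool_pos: [524.4, -284.5, 51.9]
tool_rot: [[-0.616, 0.788, 0.001], [0.788, 0.616, -0.001], [-0.001, 0.0, -1.0]]
contact_force: [0.1, -0.8, -0.0]
gripper_width: 36.9
```

```bash
python3 d.py 522.6 -284.5 15 38
```

```text
[0.0011, -0.0015, 0.0369] [0.0004, 0.001, 0.0004]
t 37.17 p [ 524.4 -284.5   51.9] jaw 38.02 tilt 0.06 w 36.9 F [ 0.1 -0.8 -0. ] j [-33.  37.  94.   0.  49. -71.]
```

Request:
send_rows(rows=[[[0.001, -0.0015, 0.018], [0, 0, 0]], [[0.001, -0.0015, 0.031], [0, 0, 0]], [[0.001, -0.0015, 0.036], [0, 0, 0]], [[0.001, -0.0015, 0.0365], [0, 0, 0]], [[0.001, -0.0015, 0.0365], [0, 0, 0]]])

```text
time: 37.8
tool_pos: [522.2, -284.6, 14.4]
tool_rot: [[-0.615, 0.788, 0.0], [0.788, 0.615, -0.0], [-0.0, 0.0, -1.0]]
contact_force: [0.1, -0.8, -0.7]
gripper_width: 37.0
```

Request:
send_rows(rows=[[[0, 0, 0.0007], [0, 0, 0]], [[0, 0, 0.0007], [0, 0, 0]]])

```text
time: 38.05
tool_pos: [522.1, -284.6, 13.8]
tool_rot: [[-0.615, 0.788, 0.0], [0.788, 0.615, -0.0], [-0.0, 0.0, -1.0]]
contact_force: [0.6, -0.5, -0.3]
gripper_width: 36.8
```

Request:
send_rows(rows=[[[0, 0, 0.0006], [0, 0, 0]], [[0, 0, 0.0006], [0, 0, 0]]])

```text
time: 38.3
tool_pos: [522.2, -284.6, 13.8]
tool_rot: [[-0.616, 0.788, 0.0], [0.788, 0.616, -0.0], [-0.0, 0.0, -1.0]]
contact_force: [-2.0, 0.8, 5.8]
gripper_width: 36.9
```

Contact. Releasing and going for the tube.

Request:
send_rows(rows=[[[0, 0, 0], [0, 0, 0]], [[0, 0, 0], [0, 0, 0]], [[0, 0, -0.02], [0, 0, 0]], [[0, 0, -0.08], [0, 0, 0]], [[0, 0, -0.14], [0, 0, 0]]], fingers=0.62)

```text
time: 38.92
tool_pos: [522.0, -284.5, 156.0]
tool_rot: [[-0.615, 0.788, 0.0], [0.788, 0.615, -0.0], [-0.0, 0.0, -1.0]]
contact_force: [0.6, 0.0, 0.4]
gripper_width: 57.5
```

```bash
python3 d.py 424.8 -143.5 165 38
```

```text
[0.1709, 0.0102, -0.009] [0.0001, 0.0004, -0.0002]
t 38.92 p [ 522.  -284.5  156. ] jaw 37.99 tilt 0.02 w 57.5 F [0.6 0.  0.4] j [-33.  29.  91.  -0.  60. -71.]
```

Request:
send_rows(rows=[[[0.05, 0.003, -0.009], [0, 0, 0]], [[0.1, 0.006, -0.009], [0, 0, 0]], [[0.15, 0.009, -0.009], [0, 0, 0]], [[0.171, 0.01, -0.009], [0, 0, 0]], [[0.171, 0.01, -0.009], [0, 0, 0]]])

```text
time: 39.55
tool_pos: [424.6, -143.1, 163.4]
tool_rot: [[-0.616, 0.787, 0.001], [0.787, 0.616, -0.001], [-0.001, 0.001, -1.0]]
contact_force: [-0.8, -0.6, 0.4]
gripper_width: 57.8
```

Request:
send_rows(rows=[[[0, 0, 0], [0, 0, 0]]])

```text
time: 39.67
tool_pos: [425.5, -144.4, 162.9]
tool_rot: [[-0.615, 0.788, 0.001], [0.788, 0.615, -0.001], [-0.002, 0.001, -1.0]]
contact_force: [0.5, 0.3, 0.6]
gripper_width: 57.7
```

```bash
python3 d.py 424.8 -143.5 75 38
```

```text
[0.0013, -0.0001, 0.0879] [0.0007, 0.0015, -0.0003]
t 39.67 p [ 425.5 -144.4  162.9] jaw 37.98 tilt 0.1 w 57.7 F [0.5 0.3 0.6] j [-25.  14. 112.  -0.  54. -63.]
```

Request:
send_rows(rows=[[[0.001, 0, 0.04], [0, 0, 0]], [[0.001, 0, 0.07], [0, 0, 0]], [[0.001, 0, 0.085], [0, 0, 0]], [[0.001, 0, 0.088], [0, 0, 0]], [[0.001, 0, 0.088], [0, 0, 0]]])

```text
time: 40.3
tool_pos: [424.7, -143.2, 74.8]
tool_rot: [[-0.615, 0.788, 0.001], [0.788, 0.615, -0.0], [-0.001, 0.0, -1.0]]
contact_force: [-0.4, 0.2, -0.1]
gripper_width: 57.9
```

Request:
send_rows(rows=[[[0, 0, 0], [0, 0, 0]], [[0, 0, 0], [0, 0, 0]], [[0, 0, 0], [0, 0, 0]], [[0, 0, 0], [0, 0, 0]], [[0, 0, 0], [0, 0, 0]]], fingers=0, squeeze=12)

```text
time: 40.92
tool_pos: [424.2, -142.9, 74.2]
tool_rot: [[-0.616, 0.788, 0.0], [0.788, 0.616, -0.0], [-0.0, 0.0, -1.0]]
contact_force: [-0.2, -0.3, 1.8]
gripper_width: 21.3
```

Request:
send_rows(rows=[[[0, 0, -0.02], [0, 0, 0]], [[0, 0, -0.06], [0, 0, 0]], [[0, 0, -0.06], [0, 0, 0]], [[0, 0, -0.06], [0, 0, 0]]])

```text
time: 41.42
tool_pos: [423.7, -142.7, 133.5]
tool_rot: [[-0.615, 0.788, -0.001], [0.788, 0.615, 0.0], [0.001, -0.0, -1.0]]
contact_force: [-0.6, -0.2, -0.4]
gripper_width: 21.2
```

```bash
python3 d.py 457.2 -349.4 136 38
```

```text
[-0.1835, -0.1008, -0.0026] [-0.0003, -0.0006, -0.0003]
t 41.42 p [ 423.7 -142.7  133.5] jaw 37.99 tilt 0.04 w 21.2 F [-0.6 -0.2 -0.4] j [-25.  16. 114.  -0.  50. -63.]
```

Request:
send_rows(rows=[[[-0.04, -0.022, 0], [0, 0, 0]], [[-0.09, -0.05, 0], [0, 0, 0]], [[-0.14, -0.077, 0], [0, 0, 0]], [[-0.183, -0.101, 0], [0, 0, 0]], [[-0.183, -0.101, 0], [0, 0, 0]]])

```text
time: 42.05
tool_pos: [456.6, -351.6, 132.2]
tool_rot: [[-0.613, 0.79, -0.001], [0.79, 0.613, 0.001], [0.002, -0.0, -1.0]]
contact_force: [-0.4, 0.3, 0.2]
gripper_width: 21.2
```

Request:
send_rows(rows=[[[0, 0, 0], [0, 0, 0]], [[0, 0, 0.03], [0, 0, 0]], [[0, 0, 0.04], [0, 0, 0]], [[0, 0, 0.04], [0, 0, 0]]])

```text
time: 42.55
tool_pos: [456.9, -348.4, 93.7]
tool_rot: [[-0.616, 0.788, -0.001], [0.788, 0.616, 0.001], [0.002, -0.0, -1.0]]
contact_force: [0.3, 0.3, -1.1]
gripper_width: 21.5
```

```bash
python3 d.py 456.7 -348.8 77.5 38
```

```text
[-0.0002, -0.0005, 0.0162] [-0.0003, -0.0016, 0.0005]
t 42.55 p [ 456.9 -348.4   93.7] jaw 38.03 tilt 0.09 w 21.5 F [ 0.3  0.3 -1.1] j [-42.  31.  97.   0.  52. -80.]
```

Request:
send_rows(rows=[[[0, -0.0005, 0.01], [0, 0, 0]], [[0, -0.0005, 0.0155], [0, 0, 0]], [[0, -0.0005, 0.016], [0, 0, 0]], [[0, -0.0005, 0.016], [0, 0, 0]]])

```text
time: 43.05
tool_pos: [456.8, -349.7, 78.3]
tool_rot: [[-0.615, 0.788, 0.0], [0.788, 0.615, -0.0], [-0.0, 0.0, -1.0]]
contact_force: [-0.6, -0.6, -1.8]
gripper_width: 21.6
```

Request:
send_rows(rows=[[[0, 0, 0.0006], [0, 0, 0]], [[0, 0, 0.0006], [0, 0, 0]]])

```text
time: 43.3
tool_pos: [456.8, -349.6, 77.6]
tool_rot: [[-0.615, 0.788, 0.0], [0.788, 0.615, -0.0], [-0.0, 0.0, -1.0]]
contact_force: [0.1, 0.3, -0.6]
gripper_width: 21.3
```

Request:
send_rows(rows=[[[0, 0, 0.0008], [0, 0, 0]], [[0, 0, 0.0008], [0, 0, 0]]])

```text
time: 43.55
tool_pos: [456.9, -349.8, 77.3]
tool_rot: [[-0.615, 0.788, 0.001], [0.788, 0.615, -0.0], [-0.001, 0.0, -1.0]]
contact_force: [-0.4, -0.3, 4.8]
gripper_width: 21.5
```

Contact. Releasing, rising, and withdrawing for the final look.

Request:
send_rows(rows=[[[0, 0, 0], [0, 0, 0]], [[0, 0, 0], [0, 0, 0]], [[0, 0, -0.01], [0, 0, 0]], [[0, 0, -0.06], [0, 0, 0]], [[0, 0, -0.12], [0, 0, 0]]], fingers=0.62)

```text
time: 44.18
tool_pos: [456.3, -349.2, 198.1]
tool_rot: [[-0.615, 0.788, -0.001], [0.788, 0.615, 0.001], [0.002, -0.0, -1.0]]
contact_force: [0.4, -0.5, 0.7]
gripper_width: 57.3
```

```bash
python3 d.py 380 -100 230 60
```

```text
[0.2434, 0.0932, -0.0316] [0.0, -0.0017, -0.3843]
t 44.17 p [ 456.3 -349.2  198.1] jaw 37.98 tilt 0.1 w 57.3 F [ 0.4 -0.5  0.7] j [-42.  24.  92.  -0.  64. -80.]
```

Request:
send_rows(rows=[[[0.05, 0.019, -0.02], [0, 0, -0.08]], [[0.1, 0.038, -0.032], [0, 0, -0.16]], [[0.15, 0.057, -0.032], [0, 0, -0.24]], [[0.2, 0.076, -0.032], [0, 0, -0.32]], [[0.243, 0.093, -0.032], [0, 0, -0.384]]])

```text
time: 44.8
tool_pos: [379.7, -99.3, 229.4]
tool_rot: [[-0.867, 0.498, 0.001], [0.498, 0.867, -0.0], [-0.001, 0.0, -1.0]]
contact_force: [1.5, 0.9, -0.0]
gripper_width: 57.9
```

Request:
send_rows(rows=[[[0, 0, 0], [0, 0, 0]], [[0, 0, 0], [0, 0, 0]], [[0, 0, 0], [0, 0, 0]]])

```text
time: 45.18
tool_pos: [380.8, -101.7, 228.9]
tool_rot: [[-0.865, 0.501, 0.0], [0.501, 0.865, -0.0], [-0.0, -0.0, -1.0]]
contact_force: [-1.0, -0.8, 0.2]
gripper_width: 57.6
```

```bash
python3 look.py top 275 125 110 135 topF; python3 look.py side 140 130 250 135 sideF;python3 look.py side 270 160 90 90 sideG
```

```text
(no output)
```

View pics/topF.png

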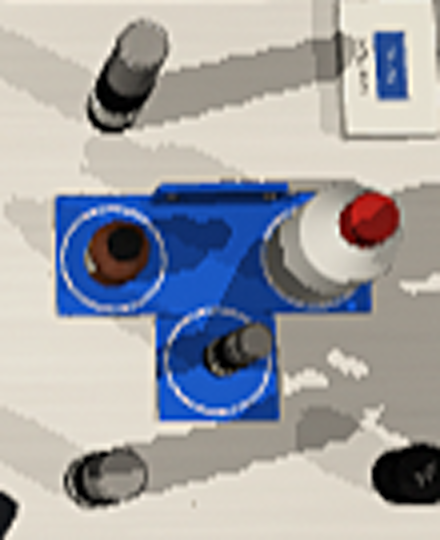

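View pics/sideF.png

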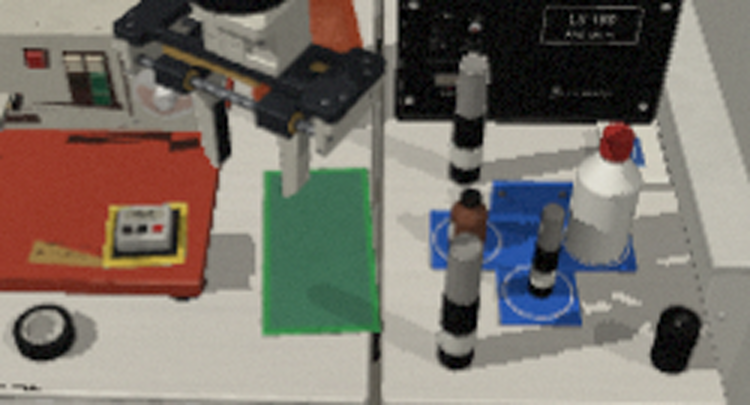

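View pics/sideG.png

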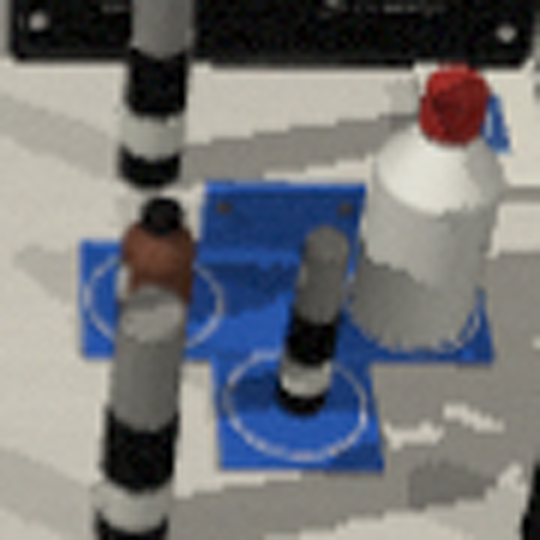

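Final pictures: all three stand upright and centred in their rings. In the top crop the brown bottle is at (118,255), the tube base at (218,355) and the white bottle is on the right ring. The timer is on the pad, the mat is empty, the neighbours are untouched and the gripper is clear.

```bash
python3 -c "
from bench import manip
print(manip.job_done())"
```

```text
the job is handed in; nothing more can be done
None
```

I moved the tube, brown bottle and white bottle to the green mat. Then I laid the timer face up on the pad and put each of the three back upright on its own ring. I handed the job in at about 45 s of the 144 s allowed.

- **Last checks:** In the final pictures all three stood in their rings, within about 2 mm of centre, and nothing had fallen. The canister, tissue packet, tape and the taller look-alike tubes were where they started, and the gripper was clear and touching nothing.
- **Timer:** An overlay put it about 1 mm from the pad's middle.
- **Forces:** The highest wrist force I saw reported was about 10 N, at set-down.
- **Disagreement:** The two cameras differed by 2–3 mm in y on the tray and pad. A rough automatic fit of the timer's position also disagreed between them, so for the timer I relied on the overlay and the gripper position. The 1–2 mm figures are therefore no finer than the cameras allow.

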